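# Recharge a humidity buffer box

### The arm

A 6-joint arm with a two-finger parallel gripper is mounted at the origin on the work surface. World frame = base frame: x ahead of the robot, y to its left, z up, the work surface at z = 0. Lengths are in m, angles in rad, forces in N, time in s.
With the tool pointing down it reaches from about 0.4 to 0.825 m from the base axis. Payload 7 kg.
Tool frame: the origin (TCP) lies midway between the tips of the shut fingers; the grasp point (between the pads) lies 19 mm behind it; z points along the fingers, x is the direction in which the jaws open and shut, and the axes are right-handed (so a half turn about z gives the same grasp; the last joint's range is limited). The gripper opens to 88 mm and grips with 3 to 60 N. Pads are 19 mm wide; open, the fingers measure 130 mm over their backs; the gripper's body (78 mm by 193 mm) begins 47 mm behind the grasp point.
Start: joints at [-0.889, 0.359, 0.012, 0, -1.224, -0.288], TCP at [0.259, -0.623, 0.227] pointing down, gripper open.
Joint ranges: [-3.07, 3.07], [-1.43, 2.12], [-1.02, 1.25], [-3.03, 1.67], [-3.05, -0], [-3.03, 3.03]. Speed limits (rad/s): [2.39, 2.39, 3.01, 3.14, 3.14, 3.14].

### API

Orientations are given as [roll, pitch, yaw] about the fixed x, y, z axes, in that order (R = Rz(yaw) Ry(pitch) Rx(roll)).
In Python, from station import arm, grab_frame, camera_params gives the robot as it stands.
- The arm moves only by the shell command python3 -m handwheel 'ROWS' [FORCE]. ROWS is JSON, a list that holds one entry, the list of rows, each a list of 5 numbers: the finger opening in m, from 0 to 0.0876, then the shift along the tool's x, y, z in m, then the turn about the tool's z in degrees. A call has 1 to 20 rows; each row is the pose to reach, as a shift and turn from the pose measured when the call began, along the tool's axes at that moment; what a row does not reach only later rows make up. A row lasts 1/12 s, in which the tool goes at most 41.7 mm and 7.16 degrees, less where a joint would pass 70% of its speed; a pose out of reach is approached as far as the arm can. A call with a gripper value outside its range is refused whole. The fingers move at their own pace and stop on an object; FORCE is the grip in N (left out, the last holds). Time passes only in rows, so rows that repeat a pose let the fingers close. It gives the time, the measured TCP pose, the force and the opening at its end, in the units of the state.
- arm.get_state(): the state, without advancing time (a new reading comes with each control period).
- grab_frame(name): name is "scene" or "top"; returns the picture (400x640x3 uint8, blue, green, red); there is no depth.
- camera_params(name): a dict with "intrinsics" (3x3 intrinsics, pixels), "R" (3x3) and "t" (3): a world point X has camera coordinates R X + t. Camera axes: x right, y down, z forward; pixel columns grow to the right and rows downward; lengths in m; the calibration is good to about 2 mm. A picture is of the moment at which its call begins. camera_params takes no time and is no camera call.
- arm.job_done(): hands the job in, once; it reports no verdict.
The state is a dict: "t": time; "q": joint angles; "qd": joint speeds; "joint_efforts": joint torques, N m; "eef_pos": TCP position; "ee_rot": TCP orientation; "force": force on the tool from outside, world axes, zero at the start; "moment": the same for the moment, N m; "width": finger opening in m.
Only numpy, scipy, OpenCV 4.12 (cv2) and the standard library are available. Lean on these libraries where they do the work, as an engineer would, in place of code of your own. Each camera call takes 0.05 s, during which the arm holds its last target.

### The job

Recharge this humidity buffer box: lift the spent cassettes (green windows) out and lay them flat, side by side, in the steel oven tray, then lay every fresh cassette (orange windows) from the bench flat in a pocket of its own in the box. Then put the lid on and press it fully home until both its sprung tabs have clicked under their ledges. Only when the lid is clipped on, slide the vent shutter to its fully open end stop, and leave everything else on the bench where it is.

Things in the scene. Friction and masses are not known exactly. Their poses are not given: they have to be found in the camera images.
- unit: humidity buffer box, grey, fixed; open-topped hollow 100 (x) x 208 (y) inside, walls 6 thick and 72 high, floor 5 thick. Origin: bench level under the hollow's centre; x across, y along its length, z up. Two white dividers 3 thick, tops 23 above the bench, at y = -34 and +34 make three pockets. A deck as high as the walls (72) carries the vent from y = 110 to 185.
- pocket0 (a point): middle of the floor of the pocket at y = -68 in the box frame (5 above the bench); pockets take one cassette each, lying flat with its 90 mm side across the box (along box x), about 4 mm free all round
- pocket1 (a point): the same, middle pocket, y = 0
- pocket2 (a point): the same, pocket at y = +68, next to the vent deck
- ledge_a (a point): inner lower edge of the yellow catch ledge on the end wall beside the vent: at box y = +100, 62 above the bench; 44 wide, stands 4 into the hollow, 4 thick, with a slope from its top up to the rim; its twin is at box y = -100
- lid: clip-in lid: white plate 110 (x) x 216 (y) x 4 with a tapering skirt 22 deep below (94 x 179 at most) and, inside each end, a yellow sprung tab 30 wide. Origin: centre of the skirt's lower edge, z up; plate top at z = 26; 0.23 kg. Starts right way up on the bench, standing on its skirt. Fits either way round. Home: plate on the rim, origin 50 straight above the box's origin.
- lid_bar (a point): middle of the top of the lid's black pull bar, 16 (lid x) x 90 (lid y) x 24 high, 50 above the lid's origin. Laid over the hollow, the lid rests on the ledges' slopes about 12 too high; pressed down from there with 10 to 20 N in all, the tabs deflect and snap out under the ledges
- tab_a (a joint): sprung tab at the lid's +y end, rad: 0 = sprung out (free or caught), about 0.23 while squeezed past the ledge
- tab_b (a joint): the same at the lid's -y end
- vent (a joint): vent shutter, an aluminium plate on the vent deck, m: 0 = shut, 0.045 = end stop, fully open; starts shut or nearly so; it slides towards the box's -x and bares four slots; it runs between two 6 mm high rails; drags with about 2 N and stays where it is left
- vent_grip (a point): middle of the top of the shutter's blue grip, a ridge 12 (box x) x 40 (box y) x 20 high; this point is 95 to 96 above the bench, moves with the shutter
- tray: steel oven tray, fixed, 240 (x) x 140 (y), rim 14 high, walls and floor 3 thick. Origin: centre of its underside, z up. Takes three cassettes lying flat side by side, their 90 mm sides along tray y
- fresh1: gel cassette: white plastic case 90 (x) x 56 (y) x 22 high, orange bead windows on its top, and across its middle a black grip rib 14 (along x) x 40 (along y) x 20 high, so 42 high in all; about 0.14 kg, symmetric under a half turn. Origin: centre of its underside, z up, x along the 90 mm side. Fresh; lies on the bench (may be absent)
- fresh2: gel cassette: white plastic case 90 (x) x 56 (y) x 22 high, orange bead windows on its top, and across its middle a black grip rib 14 (along x) x 40 (along y) x 20 high, so 42 high in all; about 0.14 kg, symmetric under a half turn. Origin: centre of its underside, z up, x along the 90 mm side. Fresh; lies on the bench (may be absent)
- fresh3: gel cassette: white plastic case 90 (x) x 56 (y) x 22 high, orange bead windows on its top, and across its middle a black grip rib 14 (along x) x 40 (along y) x 20 high, so 42 high in all; about 0.14 kg, symmetric under a half turn. Origin: centre of its underside, z up, x along the 90 mm side. Fresh; lies on the bench (may be absent)
- spent1: gel cassette: white plastic case 90 (x) x 56 (y) x 22 high, dark green bead windows on its top, and across its middle a black grip rib 14 (along x) x 40 (along y) x 20 high, so 42 high in all; about 0.14 kg, symmetric under a half turn. Origin: centre of its underside, z up, x along the 90 mm side. Spent; lies in a pocket of the box at the start (may be absent)
- spent2: gel cassette: white plastic case 90 (x) x 56 (y) x 22 high, dark green bead windows on its top, and across its middle a black grip rib 14 (along x) x 40 (along y) x 20 high, so 42 high in all; about 0.14 kg, symmetric under a half turn. Origin: centre of its underside, z up, x along the 90 mm side. Spent; lies in a pocket of the box at the start (may be absent)
- spent3: gel cassette: white plastic case 90 (x) x 56 (y) x 22 high, dark green bead windows on its top, and across its middle a black grip rib 14 (along x) x 40 (along y) x 20 high, so 42 high in all; about 0.14 kg, symmetric under a half turn. Origin: centre of its underside, z up, x along the 90 mm side. Spent; lies in a pocket of the box at the start (may be absent)
- tape_roll: bystander: paper tape roll 84 across, 25 high; origin under its centre
- soft_brush: bystander: brush 170 long lying on the bench
- weight: bystander: round steel weight 56 across, 54 high; origin under its centre
- gel_jar: bystander: amber jar 56 across, 75 high; origin under its centre
- magnifier: bystander: folding magnifier on its stand, 50 x 50 x 51; origin under its centre
Mind the look-alikes: they are no part of the job. Leave any blue or yellow look-alike of the spent1 alone.

How it is judged:
On the way, in this order (a step that is already met when the one before it is completed fails the run):
1. all spent cassettes lie flat in the tray and all fresh ones lie flat in pockets of the box (x of spent1 in the frame of tray between -0.115 and 0.115 m and y of spent1 in the frame of tray between -0.065 and 0.065 m and z of each of spent1, spent2, spent3 in the frame of tray below 0.0075 m and angle between each of spent1, spent2, spent3, fresh1, fresh2, fresh3's own z axis and vertical below 0.12 rad and x of spent2 in the frame of tray between -0.115 and 0.115 m and y of spent2 in the frame of tray between -0.065 and 0.065 m and x of spent3 in the frame of tray between -0.115 and 0.115 m and y of spent3 in the frame of tray between -0.065 and 0.065 m and x of fresh1 in the frame of unit between -0.015 and 0.015 m and y of fresh1 in the frame of unit between -0.085 and 0.085 m and z of each of fresh1, fresh2, fresh3 in the frame of unit below 0.0095 m and x of fresh2 in the frame of unit between -0.015 and 0.015 m and y of fresh2 in the frame of unit between -0.085 and 0.085 m and x of fresh3 in the frame of unit between -0.015 and 0.015 m and y of fresh3 in the frame of unit between -0.085 and 0.085 m), for 0.2 s.
2. the lid is home on the box, both tabs caught (z of lid in the frame of unit between 0.046 and 0.053 m and x of lid in the frame of unit between -0.008 and 0.008 m and y of lid in the frame of unit between -0.008 and 0.008 m and angle between lid's own z axis and vertical below 0.03 rad and value of joint each of tab_a, tab_b below 0.1 rad), for 0.3 s.
3. the vent shutter is at its open end stop (value of joint vent above 0.042 m), for 0.2 s.
At the end, for the whole second after the job is handed in: spent cassettes flat in the tray, fresh ones flat in pockets; lid home (height within 3 mm, sideways 8 mm, level) with both tabs sprung out under the ledges; vent within 3 mm of its open stop; no bystander moved 4 cm (all of step 1 and all of step 2 and value of joint vent above 0.042 m); the robot touches nothing.
It fails at once if a bystander is shoved 4 cm or more (distance of any of tape_roll, soft_brush, weight, gel_jar, magnifier from where it was at the start of the episode above 0.04 m).
Of fresh1, fresh2, fresh3 only 2 to 3 are there at a start; the rules pass over those that are not, and their reading is None.
Of spent1, spent2, spent3 only 2 to 3 are there at a start; the rules pass over those that are not, and their reading is None.
At some moment in a run one of fresh1, fresh2, fresh3, lid may be knocked a few centimetres aside while the robot is not near it.
It also fails if it takes over 210 s, if anything falls off the work surface, if the arm or the gripper's body presses on something with over 40 N, if the wrist force passes 120 N, or if a joint passes its speed limit or range.

## Working session

There is one attempt and no reset: what is moved stays moved. The work goes in short steps, Python scripts to look and compute and a shell command to move; the robot and the scene stay as the last step left them, time stands still between calls to the robot, and variables do not carry over. Pictures are saved under pics/ and viewed, and the job is handed in when it is done.

```bash
ls; mkdir -p pics
python3 - <<'E'
from station import arm, grab_frame, camera_params
import cv2
for n in("scene","top"):
    cv2.imwrite(f"pics/{n}0.png",grab_frame(n)); p=camera_params(n); print(n,p)
print(arm.get_state())
E
```

```text
pics
scene {'intrinsics': array([[404.19886163,   0.        , 321.60667538],
       [  0.        , 404.19886163, 199.60077962],
       [  0.        ,   0.        ,   1.        ]]), 'R': array([[ 0.52565451,  0.85069237,  0.00313514],
       [ 0.69681194, -0.42844974, -0.57522512],
       [-0.48799637,  0.30455428, -0.81798914]]), 't': array([-0.29937267, -0.35315784,  1.40833248])}
top {'intrinsics': array([[425.36513446,   0.        , 322.51047658],
       [  0.        , 425.36513446, 199.82034926],
       [  0.        ,   0.        ,   1.        ]]), 'R': array([[ 0.02937472, -0.99955676,  0.00483842],
       [-0.97446944, -0.02971471, -0.22254514],
       [ 0.22259027,  0.00182231, -0.97491038]]), 't': array([-0.04751623,  0.56604646,  0.95010588])}
{'t': 0.1, 'q': array([-8.88845239e-01,  3.59296303e-01,  1.11307054e-02, -2.88994961e-04,
       -1.22404696e+00, -2.88083705e-01]), 'qd': array([ 0.00102069, -0.0013278 ,  0.00238608,  0.00224923, -0.00070522,
       -0.00149024]), 'joint_efforts': array([-7.59136801e-04, -5.84161556e+01,  2.93751687e+01,  7.01552957e+00,
        1.01834658e-02, -5.82473717e-05]), 'eef_pos': array([ 0.25883659, -0.62293831,  0.22572353]), 'ee_rot': array([-3.14145074e+00, -1.43505869e-03,  1.96456520e+00]), 'force': array([ 0.51506637, -0.09519699,  0.40515331]), 'moment': array([-0.01438092,  0.00649885, -0.03272704]), 'width': 0.08746071949807355}
```

View pics/scene0.png

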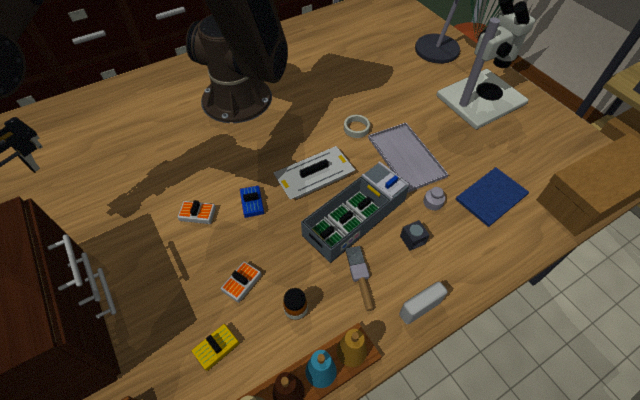

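View pics/top0.png

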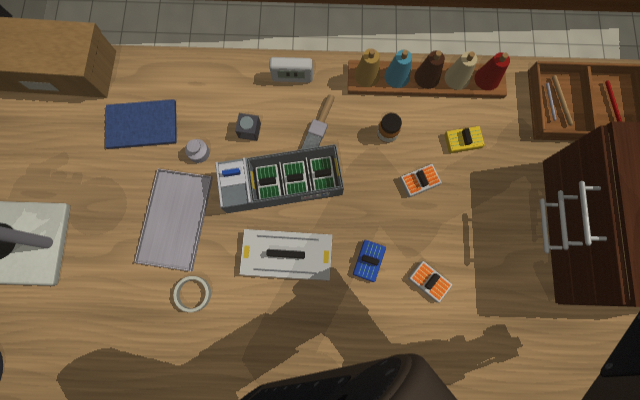

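```bash
cat > h.py <<'E'
from station import arm, grab_frame, camera_params
import cv2, numpy as np
P={n:camera_params(n) for n in("scene","top")}
def w2p(n,X):
    p=P[n]; c=np.atleast_2d(X)@p["R"].T+p["t"]; u=c@p["intrinsics"].T; return u[:,:2]/u[:,2:]
def p2w(n,uv,z):
    p=P[n]; uv=np.atleast_2d(uv).astype(float)
    d=np.c_[uv,np.ones(len(uv))]@np.linalg.inv(p["intrinsics"]).T@p["R"]; o=-p["R"].T@p["t"]
    return o+d*((z-o[2])/d[:,2])[:,None]
def ortho(img,n,x0,x1,y0,y1,z,s):
    # s px per m; up=+x, left=+y
    W=int((y1-y0)*s);H=int((x1-x0)*s)
    src=w2p(n,[[x1,y1,z],[x1,y0,z],[x0,y0,z],[x0,y1,z]]).astype(np.float32)
    dst=np.float32([[0,0],[W,0],[W,H],[0,H]])
    M=cv2.getPerspectiveTransform(src,dst)
    return cv2.warpPerspective(img,M,(W,H),flags=cv2.INTER_CUBIC)
E
python3 - <<'E'
from h import *
im=cv2.imread("pics/top0.png"); sc=cv2.imread("pics/scene0.png")
for nm,uv,z in [("fA",(422,180),.022),("fB",(431,281),.022),("box",(280,180),.07),("lid",(286,254),.05),("tray",(172,220),.0),("tape",(191,294),.02),("brush",(318,130),0.01),("jar",(390,127),.05),("blue",(369,260),.02),("mag",(247,127),.04),("wt",(197,150),.05)]:
    print(nm,p2w("top",uv,z).round(3))
cv2.imwrite("pics/o1.png",ortho(im,"top",.28,.68,-.12,.38,.072,1500))
cv2.imwrite("pics/o2.png",ortho(im,"top",.25,.6,-.36,.0,.022,1500))
E
```

```text
fA [[ 0.636 -0.279  0.022]]
fB [[ 0.386 -0.295  0.022]]
box [[0.611 0.073 0.07 ]]
lid [[0.437 0.051 0.05 ]]
tray [[0.518 0.345 0.   ]]
tape [[0.339 0.274 0.02 ]]
brush [[ 0.766 -0.013  0.01 ]]
jar [[ 0.764 -0.195  0.05 ]]
blue [[ 0.432 -0.147  0.02 ]]
mag [[0.756 0.167 0.04 ]]
wt [[0.688 0.284 0.05 ]]
```

View pics/o1.png

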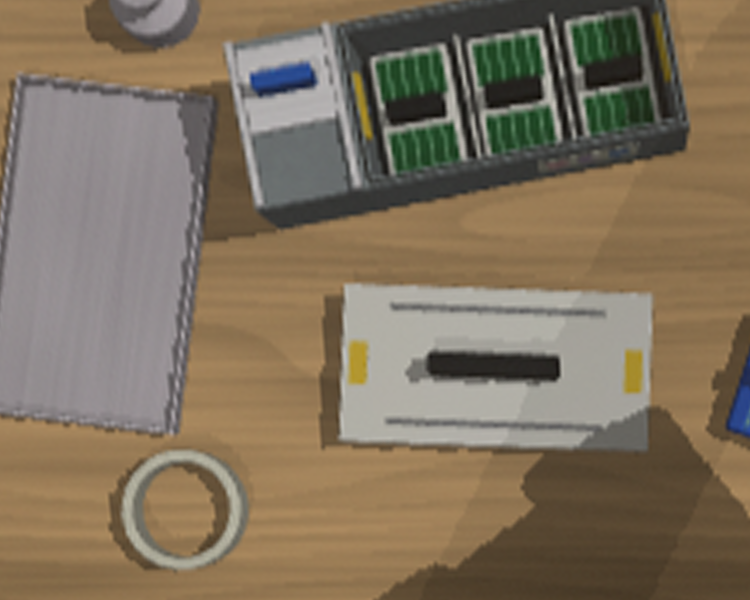

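View pics/o2.png

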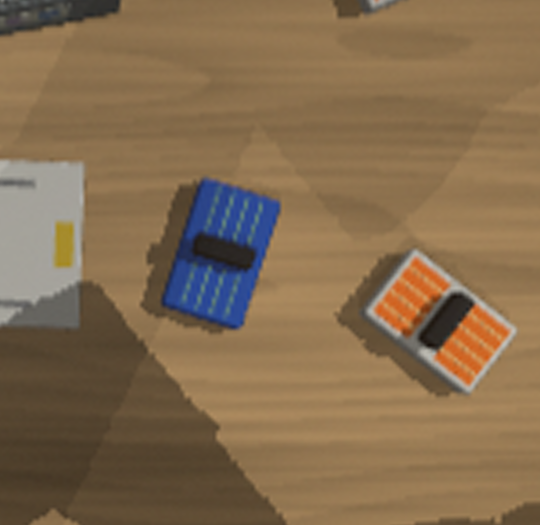

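```bash
cat >> h.py <<'E'
from scipy.optimize import minimize
def rect(a,b,c,d,z): return [((a,c,z),(b,c,z)),((b,c,z),(b,d,z)),((b,d,z),(a,d,z)),((a,d,z),(a,c,z))]
M={}
M["box"]=rect(-.056,.056,-.110,.185,.072)[0:4]+rect(-.050,.050,-.104,.104,.072)+[((-.056,.110,.072),(.056,.110,.072))]
M["lid"]=rect(-.055,.055,-.108,.108,.026)+rect(-.008,.008,-.045,.045,.050)
M["tray"]=rect(-.12,.12,-.07,.07,.014)+rect(-.117,.117,-.067,.067,.014)
M["cas"]=rect(-.045,.045,-.028,.028,.022)+rect(-.007,.007,-.020,.020,.042)
def samp(m,step=.003):
    o=[];t=[]
    for a,b in m:
        a=np.array(a);b=np.array(b);n=int(np.linalg.norm(b-a)/step)+2
        o+= [a+(b-a)*k for k in np.linspace(.03,.97,n)]; t+=[(b-a)/np.linalg.norm(b-a)]*n
    return np.array(o),np.array(t)
def tf(X,p,z0=0):
    c,s=np.cos(p[2]),np.sin(p[2]); R=np.array([[c,-s,0],[s,c,0],[0,0,1]]); return X@R.T+[p[0],p[1],z0]
def fit(ims,model,p0,z0=0,cams=("top",),rng=(.012,.08)):
    X,T=samp(M[model]); G={}
    for n in cams:
        L=cv2.cvtColor(ims[n],cv2.COLOR_BGR2LAB).astype(np.float32)
        G[n]=[]
        for sg in (1.6,.8):
            g=cv2.GaussianBlur(L,(0,0),sg)
            G[n].append((cv2.Scharr(g,-1,1,0),cv2.Scharr(g,-1,0,1)))
    def cost(p,l):
        W=tf(X,p,z0);W2=tf(X+T*.002,p,z0);s=0
        for n in cams:
            a=w2p(n,W);b=w2p(n,W2)-a;nn=np.c_[-b[:,1],b[:,0]];nn/=np.linalg.norm(nn,axis=1)[:,None]
            gx,gy=G[n][l]; a=a.astype(np.float32)
            f=lambda g:cv2.remap(g,a[:,:1],a[:,1:],cv2.INTER_LINEAR)[:,0]
            d=np.abs(f(gx)*nn[:,:1]+f(gy)*nn[:,1:]).sum(1)
            s-=np.minimum(d,np.percentile(d,80)).mean()
        return s
    best=None
    r=np.random.default_rng(0)
    c=sorted([(cost(q,0),tuple(q)) for q in [np.array(p0)+r.uniform(-1,1,3)*[rng[0],rng[0],rng[1]] for _ in range(600)]])[:4]
    for _,q in c:
        for l in (0,1):
            S=np.vstack([q,np.array(q)+np.diag([.002,.002,.01])])
            o=minimize(cost,q,args=(l,),method="Nelder-Mead",options=dict(initial_simplex=S)); q=o.x
        if best is None or o.fun<best.fun: best=o
    return best.x,best.fun
def overlay(im,n,model,p,z0=0,col=(0,0,255),s=4):
    big=cv2.resize(im,None,fx=s,fy=s,interpolation=cv2.INTER_CUBIC) if s!=1 else im
    for a,b in M[model]:
        uv=(w2p(n,tf(np.array([a,b]),p,z0))+.5)*s-.5
        cv2.line(big,*[tuple(int(v) for v in q.round()) for q in uv],col,1)
    return big
E
cat > m1.py <<'E'
from h import *
ims={"top":cv2.imread("pics/top0.png"),"scene":cv2.imread("pics/scene0.png")}
C=[("box",(.60,.03,.17)),("lid",(.437,.051,0)),("tray",(.518,.345,-.12)),("cas",(.636,-.279,-np.pi/2+.4)),("cas",(.386,-.295,-np.pi/2-.6))]
B={n:None for n in ims}
big={n:cv2.resize(ims[n],None,fx=4,fy=4,interpolation=cv2.INTER_CUBIC) for n in ims}
for m,p in C:
    r={}
    for cams in (("top",),("scene",),("top","scene")):
        q,f=fit(ims,m,p,cams=cams); r[cams]=q; print(m,cams,q.round(4),round(f,1))
    for n in ims:
        for a,b in M[m]:
            uv=(w2p(n,tf(np.array([a,b]),q))+.5)*4-.5
            cv2.line(big[n],*[tuple(int(v) for v in k.round()) for k in uv],(0,0,255),1)
t=big["top"]
cv2.imwrite("pics/v1.png",t[140*4:290*4,130*4:330*4]); cv2.imwrite("pics/v2.png",t[150*4:300*4,320*4:460*4]); 
cv2.imwrite("pics/v3.png",big["scene"][110*4:260*4,250*4:450*4]);
E
python3 m1.py
```

```text
box ('top',) [0.6096 0.0359 0.1775] -574.4
box ('scene',) [ 0.5788  0.0361 -0.0332] -459.6
box ('top', 'scene') [0.6075 0.0353 0.2199] -820.9
lid ('top',) [ 0.4391  0.0533 -0.0351] -948.3
lid ('scene',) [ 0.4402  0.0525 -0.0352] -879.4
lid ('top', 'scene') [ 0.4397  0.0532 -0.0358] -1802.0
tray ('top',) [ 0.5209  0.331  -0.1202] -394.1
tray ('scene',) [ 0.5223  0.3372 -0.1261] -490.8
tray ('top', 'scene') [ 0.5212  0.3305 -0.1084] -828.3
cas ('top',) [ 0.6381 -0.2774 -1.1287] -646.8
cas ('scene',) [ 0.6376 -0.2792 -1.1412] -826.4
cas ('top', 'scene') [ 0.6379 -0.2783 -1.1473] -1452.9
cas ('top',) [ 0.3858 -0.2947 -2.2173] -727.3
cas ('scene',) [ 0.3915 -0.2931 -2.2284] -653.8
cas ('top', 'scene') [ 0.386  -0.2954 -2.2275] -1341.8
```

View pics/v1.png

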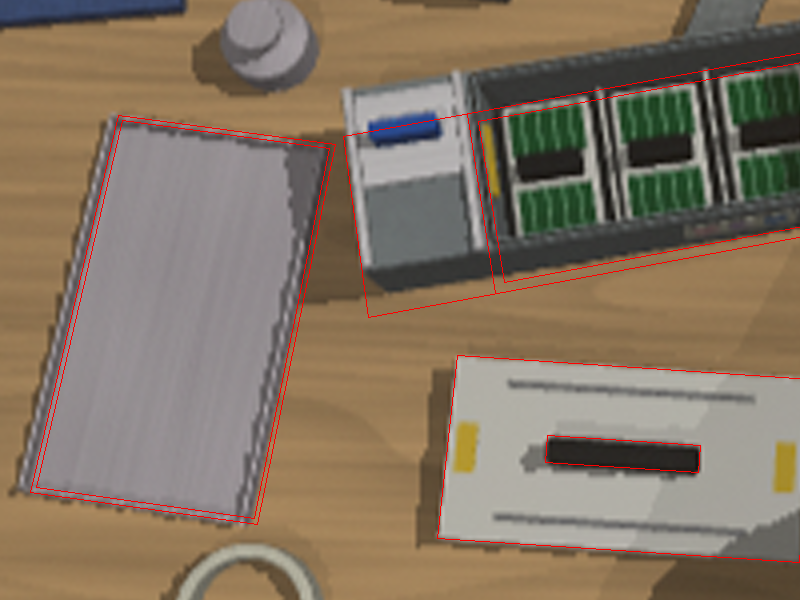

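View pics/v2.png

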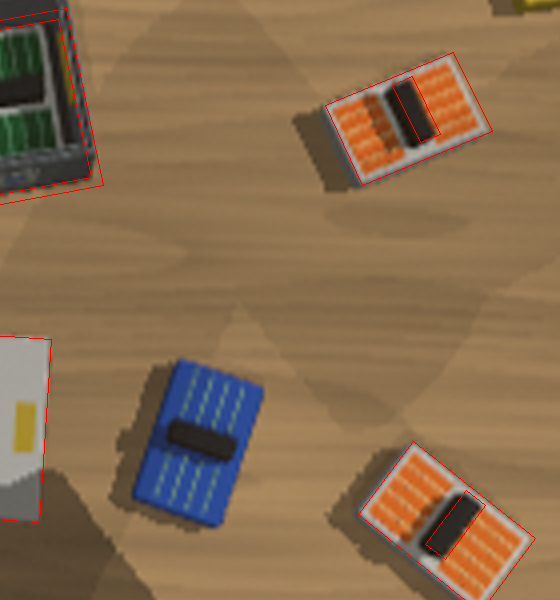

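View pics/v3.png

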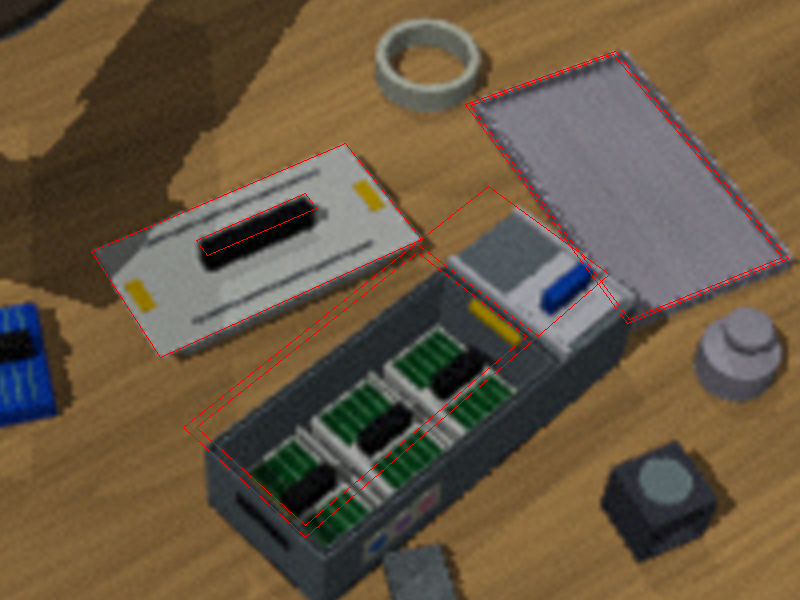

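```bash
cat > m2.py <<'E'
from h import *
ims={"top":cv2.imread("pics/top0.png"),"scene":cv2.imread("pics/scene0.png")}
a,b,c=p2w("top",[(215.75,162.5),(221.5,207),(343,194.5)],.072)
print(a,b,c,np.linalg.norm(a-b),np.linalg.norm(b-c))
d=(b-c)/np.linalg.norm(b-c); yaw=np.arctan2(-d[0],d[1])
o=(c-tf(np.array([[-.056,-.11,0]]),(0,0,yaw))+b-tf(np.array([[-.056,.185,0]]),(0,0,yaw)))/2
p=(o[0,0],o[0,1],yaw);print(p)
t=p2w("top",[(158,169.3),(213.2,175.8),(193.8,270.8),(134.5,263)],.014)
print(t,t.mean(0),np.linalg.norm(t-np.roll(t,1,0),axis=1))
C=[("box",p),("tray",(t[:,0].mean(),t[:,1].mean(),-.12))]
big={n:cv2.resize(ims[n],None,fx=4,fy=4,interpolation=cv2.INTER_CUBIC) for n in ims}
for m,p in C:
    for cams in (("top",),("scene",),("top","scene")):
        q,f=fit(ims,m,p,cams=cams,rng=(.006,.03)); print(m,cams,q.round(4),round(f,1))
    for n in ims:
        for a,b in M[m]:
            uv=(w2p(n,tf(np.array([a,b]),q))+.5)*4-.5
            cv2.line(big[n],*[tuple(int(v) for v in k.round()) for k in uv],(0,0,255),1)
t=big["top"]
cv2.imwrite("pics/w1.png",t[140*4:280*4,130*4:330*4])
cv2.imwrite("pics/w3.png",big["scene"][110*4:260*4,270*4:460*4]);
E
python3 m2.py
```

```text
[0.64972491 0.22926746 0.072     ] [0.54080607 0.20643567 0.072     ] [ 0.57978401 -0.07876605  0.072     ] 0.11128614080897063 0.28785291059762724
(np.float64(0.6208571114542877), np.float64(0.03426311319869266), np.float64(0.13582648392007907))
[[0.64537814 0.3896913  0.014     ]
 [0.63256388 0.24819369 0.014     ]
 [0.39385916 0.27428239 0.014     ]
 [0.40819641 0.41913775 0.014     ]] [0.5199994  0.33282628 0.014     ] [0.23900265 0.14207667 0.24012614 0.14556316]
box ('top',) [0.6305 0.0397 0.1926] -512.2
box ('scene',) [0.6287 0.0409 0.1856] -528.7
box ('top', 'scene') [0.6299 0.0401 0.1919] -1016.1
tray ('top',) [ 0.5209  0.3312 -0.1177] -394.1
tray ('scene',) [ 0.5224  0.337  -0.128 ] -491.2
tray ('top', 'scene') [ 0.5212  0.3303 -0.1123] -828.2
```

View pics/w1.png

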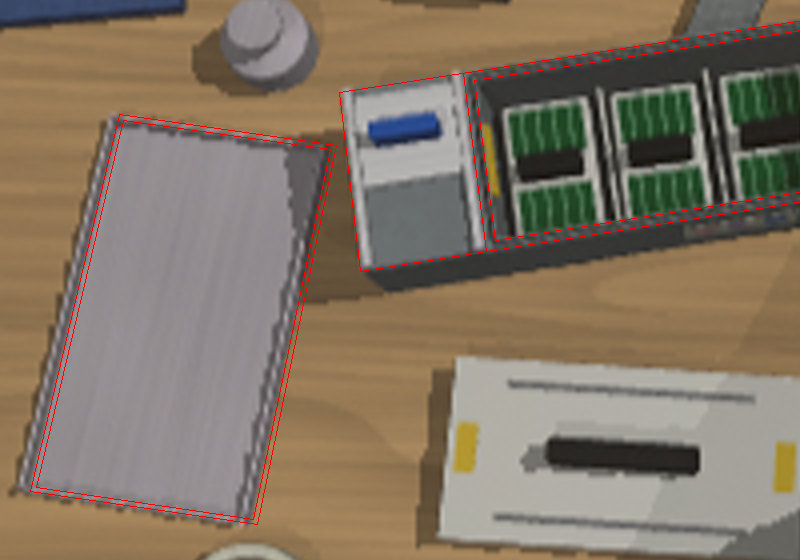

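View pics/w3.png

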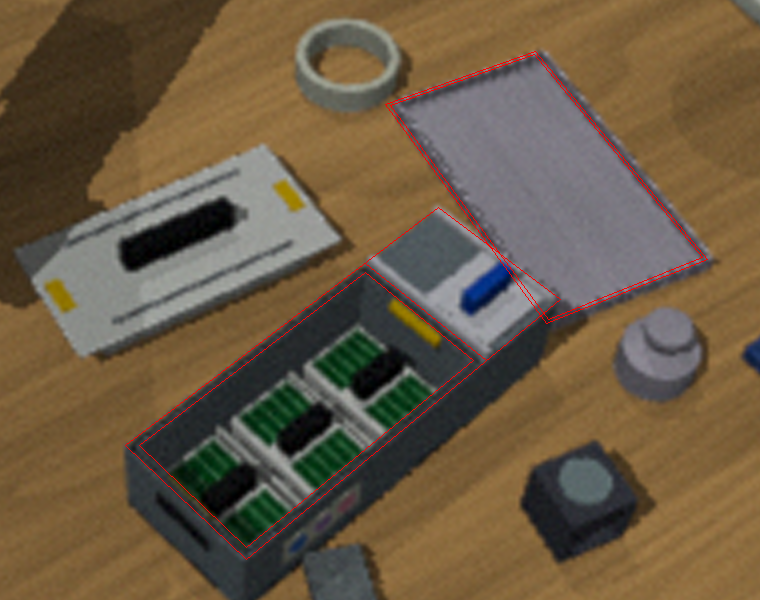

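```bash
cat >> h.py <<'E'
BOX=(.630,.0402,.19); TRAY=(.5205,.334,-.12)
def inf(p,x,y): return tf(np.array([[x,y,0.]]),p)[0]
def go(x,y,z,yaw):
    s=arm.get_state(); r=s["ee_rot"]; e=s["eef_pos"]; c,n=np.cos(r[2]),np.sin(r[2])
    d=np.array([x,y,z])-e
    dy=(yaw-r[2]+np.pi/2)%np.pi-np.pi/2   # nearest half-turn
    alt=dy-np.sign(dy)*np.pi
    print("t %.2f pos"%s["t"],e.round(4),"rpy",r.round(4),"w %.4f"%s["width"],"F",s["force"].round(1),"q6 %.2f"%s["q"][5])
    print("shift x %.4f y %.4f z %.4f turn %.1f (alt %.1f)"%(d[0]*c+d[1]*n,d[0]*n-d[1]*c,-d[2],-np.degrees(dy),-np.degrees(alt)))
E
python3 - <<'E'
from h import *
ims={"top":cv2.imread("pics/top0.png"),"scene":cv2.imread("pics/scene0.png")}
for y in(.068,0,-.068):
    p=inf(BOX,0,y); print(p.round(4),[fit(ims,"cas",(p[0],p[1],.19),z0=.005,cams=c,rng=(.007,.03))[0].round(4) for c in (("top",),("top","scene"))])
p=inf(BOX,0,.068)
go(p[0],p[1],.2,.19)
E
```

```text
[0.6172 0.107  0.    ] [array([0.6159, 0.1068, 0.186 ]), array([0.6165, 0.1066, 0.1922])]
[0.63   0.0402 0.    ] [array([0.6272, 0.0397, 0.1883]), array([0.6287, 0.039 , 0.1916])]
[ 0.6428 -0.0266  0.    ] [array([ 0.642 , -0.0286,  0.1883]), array([ 0.6425, -0.0288,  0.1844])]
t 0.10 pos [ 0.2588 -0.6229  0.2257] rpy [-3.1415e+00 -1.4000e-03  1.9646e+00] w 0.0875 F [ 0.5 -0.1  0.4] q6 -0.29
shift x 0.5366 y 0.6109 z 0.0257 turn -78.3 (alt 101.7)
```

```bash
python3 -m handwheel '[[[0.0876,0.5366,0.611,0.026,-78.3],[0.0876,0.5366,0.611,0.026,-78.3],[0.0876,0.5366,0.611,0.026,-78.3],[0.0876,0.5366,0.611,0.026,-78.3],[0.0876,0.5366,0.611,0.026,-78.3],[0.05,0.5366,0.611,0.026,-78.3],[0.05,0.5366,0.611,0.026,-78.3],[0.05,0.5366,0.611,0.026,-78.3],[0.05,0.5366,0.611,0.026,-78.3],[0.05,0.5366,0.611,0.026,-78.3],[0.05,0.5366,0.611,0.026,-78.3],[0.05,0.5366,0.611,0.026,-78.3],[0.05,0.5366,0.611,0.026,-78.3],[0.05,0.5366,0.611,0.026,-78.3],[0.05,0.5366,0.611,0.026,-78.3],[0.04,0.5366,0.611,0.026,-78.3],[0.04,0.5366,0.611,0.026,-78.3],[0.04,0.5366,0.611,0.026,-78.3],[0.04,0.5366,0.611,0.026,-78.3],[0.04,0.5366,0.611,0.026,-78.3]]]' 20
python3 -c "
from h import *
go(.6165,.1066,.031,.19)"
```

```text
t: 1.77
eef_pos: [0.6184, 0.1108, 0.1995]
ee_rot: [3.14, -0.001, -2.95]
force: [0.7, -0.1, -1.2]
width: 0.0399
t 1.77 pos [0.6184 0.1108 0.1995] rpy [ 3.1402e+00 -9.0000e-04 -2.9501e+00] w 0.0399 F [ 0.7 -0.1 -1.2] q6 -0.29
shift x 0.0026 y -0.0037 z 0.1685 turn 0.1 (alt -179.9)
```

```bash
python3 -m handwheel '[[[0.04,0.0026,-0.0037,0,0],[0.04,0.0026,-0.0037,0.1,0],[0.04,0.0026,-0.0037,0.1,0],[0.04,0.0026,-0.0037,0.1,0],[0.04,0.0026,-0.0037,0.1,0],[0.04,0.0026,-0.0037,0.1,0]]]'
python3 -c "
from h import *
go(.6165,.1066,.031,.19)"
```

```text
t: 2.27
eef_pos: [0.616, 0.1061, 0.0989]
ee_rot: [3.141, -0.003, -2.95]
force: [0.2, 0.3, 0.3]
width: 0.04
t 2.27 pos [0.616  0.1061 0.0989] rpy [ 3.1412e+00 -3.0000e-03 -2.9501e+00] w 0.0400 F [0.2 0.3 0.3] q6 -0.29
shift x -0.0006 y 0.0004 z 0.0679 turn 0.1 (alt -179.9)
```

Descend, grip, lift.

```bash
python3 -m handwheel '[[[0.04,0,0,0.035,0],[0.04,0,0,0.06,0],[0.04,0,0,0.068,0],[0.04,0,0,0.068,0],[0.0,0,0,0.068,0],[0.0,0,0,0.068,0],[0.0,0,0,0.068,0],[0.0,0,0,0.068,0],[0.0,0,0,0.068,0],[0.0,0,0,0.05,0],[0.0,0,0,0.02,0],[0.0,0,0,-0.02,0],[0.0,0,0,-0.06,0],[0.0,0,0,-0.08,0],[0.0,0,0,-0.08,0]]]' 25
python3 -c "
from h import *
p=inf(TRAY,.07,0)
go(p[0],p[1],.18,TRAY[2]+np.pi/2)"
```

```text
t: 3.52
eef_pos: [0.619, 0.107, 0.1855]
ee_rot: [3.14, 0.007, -2.949]
force: [1.1, 0.6, -1.1]
width: 0.0138
t 3.52 pos [0.619  0.107  0.1855] rpy [ 3.1399  0.0066 -2.9493] w 0.0138 F [ 1.1  0.6 -1.1] q6 -0.29
shift x -0.0133 y 0.2201 z 0.0055 turn -72.1 (alt 107.9)
```

```bash
python3 -m handwheel '[[[0.0,-0.013,0.22,0.006,-72],[0.0,-0.013,0.22,0.006,-72],[0.0,-0.013,0.22,0.006,-72],[0.0,-0.013,0.22,0.006,-72],[0.0,-0.013,0.22,0.006,-72],[0.0,-0.013,0.22,0.006,-72],[0.0,-0.013,0.22,0.006,-72],[0.0,-0.013,0.22,0.006,-72],[0.0,-0.013,0.22,0.006,-72],[0.0,-0.013,0.22,0.006,-72],[0.0,-0.013,0.22,0.006,-72],[0.0,-0.013,0.22,0.006,-72],[0.0,-0.013,0.22,0.006,-72],[0,-0.013,0.22,0.006,-72]]]'
python3 - <<'E'
from h import *
p=inf(TRAY,.07,0)
go(p[0],p[1],.031,TRAY[2]+np.pi/2)
cv2.imwrite("pics/a1.png",cv2.resize(grab_frame("top")[80:300,100:380],None,fx=2.5,fy=2.5))
E
```

```text
t: 4.68
eef_pos: [0.5897, 0.3253, 0.1797]
ee_rot: [-3.136, 0.003, -1.696]
force: [-0.3, -0.2, -1.0]
width: 0.0139
t 4.68 pos [0.5897 0.3253 0.1797] rpy [-3.1362  0.0034 -1.6958] w 0.0139 F [-0.3 -0.2 -1. ] q6 0.65
shift x -0.0004 y -0.0002 z 0.1487 turn -0.3 (alt 179.7)
```

View pics/a1.png

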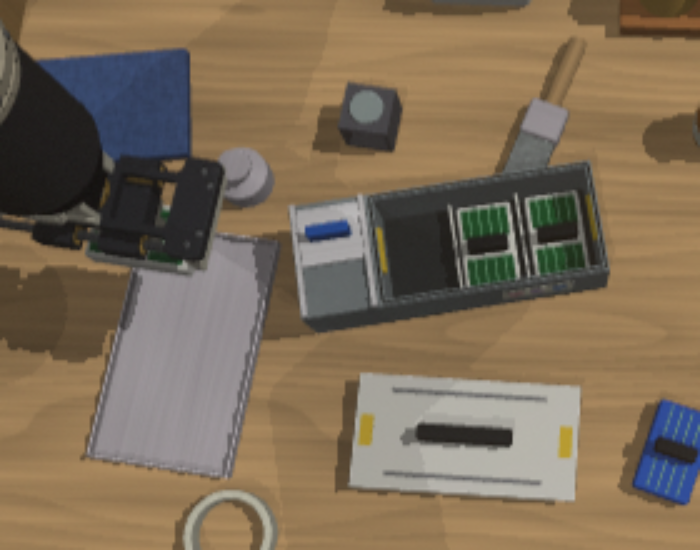

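```bash
python3 -m handwheel '[[[0,0,0,0.04,0],[0,0,0,0.08,0],[0,0,0,0.12,0],[0,0,0,0.14,0],[0,0,0,0.149,0],[0,0,0,0.149,0],[0,0,0,0.15,0],[0.01,0,0,0.15,0],[0.04,0,0,0.15,0],[0.04,0,0,0.15,0],[0.04,0,0,0.15,0],[0.04,0,0,0.12,0],[0.04,0,0,0.08,0],[0.04,0,0,0.04,0],[0.04,0,0,0,0],[0.04,0,0,0,0]]]'
python3 - <<'E'
from h import *
go(.6287,.0395,.18,.19)
E
```

```text
t: 6.07
eef_pos: [0.5937, 0.3277, 0.1903]
ee_rot: [-3.125, 0.013, -1.694]
force: [1.6, 1.7, 2.0]
width: 0.04
t 6.07 pos [0.5937 0.3277 0.1903] rpy [-3.125   0.013  -1.6937] w 0.0400 F [1.6 1.7 2. ] q6 0.65
shift x 0.2817 y -0.0701 z 0.0103 turn 72.1 (alt -107.9)
```

```bash
python3 -m handwheel '[[[0.04,0.2817,-0.07,0.006,72],[0.04,0.2817,-0.07,0.006,72],[0.04,0.2817,-0.07,0.006,72],[0.04,0.2817,-0.07,0.006,72],[0.04,0.2817,-0.07,0.006,72],[0.04,0.2817,-0.07,0.006,72],[0.04,0.2817,-0.07,0.006,72],[0.04,0.2817,-0.07,0.006,72],[0.04,0.2817,-0.07,0.006,72],[0.04,0.2817,-0.07,0.006,72],[0.04,0.2817,-0.07,0.006,72],[0.04,0.2817,-0.07,0.006,72],[0.04,0.2817,-0.07,0.006,72],[0.04,0.2817,-0.07,0.006,72]]]'
python3 - <<'E'
from h import *
go(.6287,.0395,.031,.19)
cv2.imwrite("pics/a2.png",cv2.resize(grab_frame("top")[80:300,100:380],None,fx=2.5,fy=2.5))
E
```

```text
t: 7.23
eef_pos: [0.6288, 0.0399, 0.1819]
ee_rot: [3.134, 0.02, -2.947]
force: [-0.1, -0.5, -0.2]
width: 0.0398
t 7.23 pos [0.6288 0.0399 0.1819] rpy [ 3.1344  0.0201 -2.9471] w 0.0398 F [-0.1 -0.5 -0.2] q6 -0.17
shift x 0.0002 y -0.0004 z 0.1509 turn 0.3 (alt -179.7)
```

View pics/a2.png

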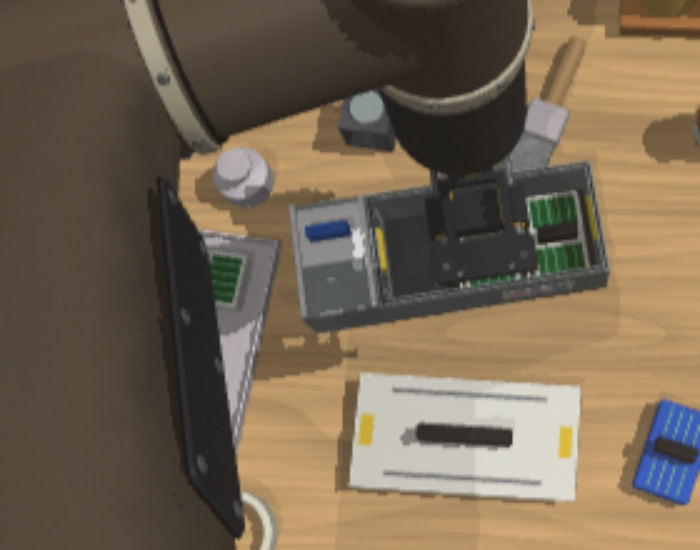

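```bash
cat >> h.py <<'E'
from scipy.spatial.transform import Rotation as Rn
def go(x,y,z,yaw):
    s=arm.get_state(); r=s["ee_rot"]; e=s["eef_pos"]
    R=Rn.from_euler("xyz",r).as_matrix()
    d=R.T@(np.array([x,y,z])-e)
    dy=(yaw-r[2]+np.pi/2)%np.pi-np.pi/2
    alt=dy-np.sign(dy)*np.pi
    print("t %.2f pos"%s["t"],e.round(4),"rpy",r.round(4),"w %.4f"%s["width"],"F",s["force"].round(1),"q6 %.2f"%s["q"][5],"tiltaxis",R[:2,2].round(4))
    print("shift x %.4f y %.4f z %.4f turn %.1f (alt %.1f)"%(*d,-np.degrees(dy),-np.degrees(alt)))
E
python3 -c "
from h import *
go(.6287,.0395,.031,.19)"
```

```text
t 7.28 pos [0.6288 0.0399 0.1818] rpy [ 3.1344  0.02   -2.9478] w 0.0400 F [ 0.1  0.6 -0.2] q6 -0.17 tiltaxis [0.0183 0.0109]
shift x 0.0032 y -0.0015 z 0.1508 turn 0.2 (alt -179.8)
```

```bash
python3 -m handwheel '[[[0.04,0.003,-0.0015,0.04,0],[0.04,0.003,-0.0015,0.08,0],[0.04,0.003,-0.0015,0.12,0],[0.04,0.003,-0.0015,0.145,0],[0.04,0.003,-0.0015,0.151,0],[0.04,0.003,-0.0015,0.151,0],[0.0,0.003,-0.0015,0.151,0],[0.0,0.003,-0.0015,0.151,0],[0.0,0.003,-0.0015,0.151,0],[0.0,0.003,-0.0015,0.151,0],[0.0,0.003,-0.0015,0.13,0],[0.0,0.003,-0.0015,0.1,0],[0.0,0.003,-0.0015,0.06,0],[0.0,0.003,-0.0015,0.02,0],[0.0,0.003,-0.0015,0,0],[0.0,0.003,-0.0015,0,0],[0.0,0.003,-0.0015,0,0],[0.0,0.003,-0.0015,0,0]]]'
python3 -c "
from h import *
p=inf(TRAY,.0,0)
go(p[0],p[1],.18,TRAY[2]+np.pi/2)"
```

```text
t: 8.78
eef_pos: [0.6252, 0.0378, 0.1809]
ee_rot: [3.134, 0.019, -2.948]
force: [0.1, -0.3, -2.4]
width: 0.0136
t 8.78 pos [0.6252 0.0378 0.1809] rpy [ 3.1339  0.0187 -2.948 ] w 0.0136 F [ 0.1 -0.3 -2.4] q6 -0.17 tiltaxis [0.0169 0.0112]
shift x 0.0458 y 0.3108 z 0.0024 turn -72.0 (alt 108.0)
```

```bash
python3 -m handwheel '[[[0.0,0.012,0.08,0.002,-18],[0.0,0.023,0.155,0.002,-36],[0.0,0.035,0.235,0.002,-54],[0.0,0.0458,0.311,0.002,-72],[0.0,0.0458,0.311,0.002,-72],[0.0,0.0458,0.311,0.002,-72],[0.0,0.0458,0.311,0.002,-72],[0.0,0.0458,0.311,0.002,-72],[0.0,0.0458,0.311,0.002,-72],[0.0,0.0458,0.311,0.002,-72],[0.0,0.0458,0.311,0.002,-72],[0.0,0.0458,0.311,0.002,-72],[0.0,0.0458,0.311,0.002,-72],[0.0,0.0458,0.311,0.002,-72],[0.0,0.0458,0.311,0.002,-72]]]'
python3 -c "
from h import *
p=inf(TRAY,.0,0)
go(p[0],p[1],.030,TRAY[2]+np.pi/2)"
```

```text
t: 10.03
eef_pos: [0.5206, 0.3337, 0.1802]
ee_rot: [-3.126, 0.013, -1.694]
force: [-1.6, 0.6, -1.9]
width: 0.0136
t 10.03 pos [0.5206 0.3337 0.1802] rpy [-3.1264  0.0129 -1.6939] w 0.0136 F [-1.6  0.6 -1.9] q6 0.55 tiltaxis [0.0167 0.0109]
shift x 0.0017 y 0.0024 z 0.1502 turn -0.2 (alt 179.8)
```

```bash
python3 -m handwheel '[[[0,0.002,0.0024,0.04,0],[0,0.002,0.0024,0.08,0],[0,0.002,0.0024,0.12,0],[0,0.002,0.0024,0.142,0],[0,0.002,0.0024,0.151,0],[0,0.002,0.0024,0.151,0],[0,0.002,0.0024,0.152,0],[0.04,0.002,0.0024,0.152,0],[0.04,0.002,0.0024,0.152,0],[0.04,0.002,0.0024,0.152,0],[0.04,0.002,0.0024,0.13,0],[0.04,0.002,0.0024,0.09,0],[0.04,0.002,0.0024,0.05,0],[0.04,0.002,0.0024,0.015,0],[0.04,0.002,0.0024,0,0],[0.04,0.002,0.0024,0,0],[0.04,0.002,0.0024,0,0],[0.04,0.002,0.0024,0,0]]]'
python3 - <<'E'
from h import *
go(.6425,-.0285,.18,.19)
cv2.imwrite("pics/a3.png",cv2.resize(grab_frame("scene")[100:260,270:470],None,fx=3.5,fy=3.5))
E
```

```text
t: 11.53
eef_pos: [0.5175, 0.3318, 0.1797]
ee_rot: [-3.127, 0.013, -1.694]
force: [0.3, 0.0, -0.9]
width: 0.0401
t 11.53 pos [0.5175 0.3318 0.1797] rpy [-3.127   0.0127 -1.6942] w 0.0401 F [ 0.3  0.  -0.9] q6 0.55 tiltaxis [0.016  0.0108]
shift x 0.3422 y -0.1684 z -0.0022 turn 72.0 (alt -108.0)
```

View pics/a3.png

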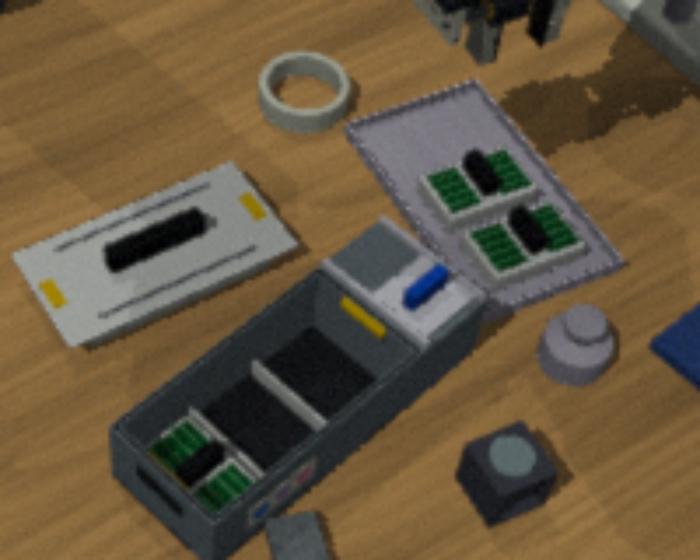

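Two spent cassettes lie flat side by side in the tray, and one remains in pocket0. The other two pockets are empty. Fetching the third.

```bash
python3 -m handwheel '[[[0.04,0.342,-0.168,-0.002,72],[0.04,0.342,-0.168,-0.002,72],[0.04,0.342,-0.168,-0.002,72],[0.04,0.342,-0.168,-0.002,72],[0.04,0.342,-0.168,-0.002,72],[0.04,0.342,-0.168,-0.002,72],[0.04,0.342,-0.168,-0.002,72],[0.04,0.342,-0.168,-0.002,72],[0.04,0.342,-0.168,-0.002,72],[0.04,0.342,-0.168,-0.002,72],[0.04,0.342,-0.168,-0.002,72],[0.04,0.342,-0.168,-0.002,72],[0.04,0.342,-0.168,-0.002,72],[0.04,0.342,-0.168,-0.002,72],[0.04,0.342,-0.168,-0.002,72],[0.04,0.342,-0.168,-0.002,72]]]'
python3 - <<'E'
from h import *
go(.6425,-.0285,.031,.19)
E
```

```text
t: 12.92
eef_pos: [0.6419, -0.0273, 0.1796]
ee_rot: [3.135, 0.017, -2.948]
force: [-0.9, 0.4, -0.2]
width: 0.0403
t 12.92 pos [ 0.6419 -0.0273  0.1796] rpy [ 3.1347  0.0172 -2.9484] w 0.0403 F [-0.9  0.4 -0.2] q6 -0.06 tiltaxis [0.0155 0.0101]
shift x 0.0022 y -0.0023 z 0.1485 turn 0.2 (alt -179.8)
```

```bash
python3 -m handwheel '[[[0.04,0.002,-0.0023,0.04,0],[0.04,0.002,-0.0023,0.08,0],[0.04,0.002,-0.0023,0.12,0],[0.04,0.002,-0.0023,0.143,0],[0.04,0.002,-0.0023,0.149,0],[0.04,0.002,-0.0023,0.149,0],[0.0,0.002,-0.0023,0.149,0],[0.0,0.002,-0.0023,0.149,0],[0.0,0.002,-0.0023,0.149,0],[0.0,0.002,-0.0023,0.149,0],[0.0,0.002,-0.0023,0.13,0],[0.0,0.002,-0.0023,0.1,0],[0.0,0.002,-0.0023,0.06,0],[0.0,0.002,-0.0023,0.02,0],[0.0,0.002,-0.0023,0,0],[0.0,0.002,-0.0023,0,0],[0.0,0.002,-0.0023,0,0],[0.0,0.002,-0.0023,0,0]]]'
python3 -c "
from h import *
p=inf(TRAY,-.07,0)
go(p[0],p[1],.18,TRAY[2]+np.pi/2)"
```

```text
t: 14.42
eef_pos: [0.6396, -0.0299, 0.1789]
ee_rot: [3.134, 0.016, -2.949]
force: [-0.1, -0.0, -2.0]
width: 0.0137
t 14.42 pos [ 0.6396 -0.0299  0.1789] rpy [ 3.1341  0.0164 -2.9487] w 0.0137 F [-0.1 -0.  -2. ] q6 -0.06 tiltaxis [0.0146 0.0105]
shift x 0.1137 y 0.4016 z 0.0000 turn -72.1 (alt 107.9)
```

```bash
python3 -m handwheel '[[[0.0,0.1137,0.4016,0.0,-72],[0.0,0.1137,0.4016,0.0,-72],[0.0,0.1137,0.4016,0.0,-72],[0.0,0.1137,0.4016,0.0,-72],[0.0,0.1137,0.4016,0.0,-72],[0.0,0.1137,0.4016,0.0,-72],[0.0,0.1137,0.4016,0.0,-72],[0.0,0.1137,0.4016,0.0,-72],[0.0,0.1137,0.4016,0.0,-72],[0.0,0.1137,0.4016,0.0,-72],[0.0,0.1137,0.4016,0.0,-72],[0.0,0.1137,0.4016,0.0,-72],[0.0,0.1137,0.4016,0.0,-72],[0.0,0.1137,0.4016,0.0,-72],[0.0,0.1137,0.4016,0.0,-72],[0.0,0.1137,0.4016,0.0,-72],[0.0,0.1137,0.4016,0.0,-72]]]'
python3 -c "
from h import *
p=inf(TRAY,-.07,0)
go(p[0],p[1],.030,TRAY[2]+np.pi/2)"
```

```text
t: 15.83
eef_pos: [0.4515, 0.3415, 0.18]
ee_rot: [-3.128, 0.012, -1.694]
force: [0.2, -0.6, -1.2]
width: 0.0137
t 15.83 pos [0.4515 0.3415 0.18  ] rpy [-3.1284  0.012  -1.6938] w 0.0137 F [ 0.2 -0.6 -1.2] q6 0.45 tiltaxis [0.0146 0.0103]
shift x 0.0010 y 0.0026 z 0.1500 turn -0.2 (alt 179.8)
```

```bash
python3 -m handwheel '[[[0,0.001,0.0026,0.04,0],[0,0.001,0.0026,0.08,0],[0,0.001,0.0026,0.12,0],[0,0.001,0.0026,0.142,0],[0,0.001,0.0026,0.151,0],[0,0.001,0.0026,0.151,0],[0,0.001,0.0026,0.152,0],[0.04,0.001,0.0026,0.152,0],[0.04,0.001,0.0026,0.152,0],[0.04,0.001,0.0026,0.152,0],[0.04,0.001,0.0026,0.13,0],[0.04,0.001,0.0026,0.09,0],[0.04,0.001,0.0026,0.05,0],[0.04,0.001,0.0026,0.015,0],[0.04,0.001,0.0026,0,0],[0.04,0.001,0.0026,0,0],[0.04,0.001,0.0026,0,0],[0.04,0.001,0.0026,0,0]]]'
python3 - <<'E'
from h import *
go(.637,-.278,.18,-1.147)
for n in("top","scene"): cv2.imwrite(f"pics/b1{n}.png",grab_frame(n))
E
```

```text
t: 17.33
eef_pos: [0.4484, 0.3405, 0.1796]
ee_rot: [-3.129, 0.012, -1.694]
force: [0.2, 0.2, -0.1]
width: 0.0402
t 17.33 pos [0.4484 0.3405 0.1796] rpy [-3.1289  0.0121 -1.694 ] w 0.0402 F [ 0.2  0.2 -0.1] q6 0.44 tiltaxis [0.0141 0.0104]
shift x 0.5906 y -0.2632 z -0.0041 turn -31.3 (alt 148.7)
```

View pics/b1scene.png

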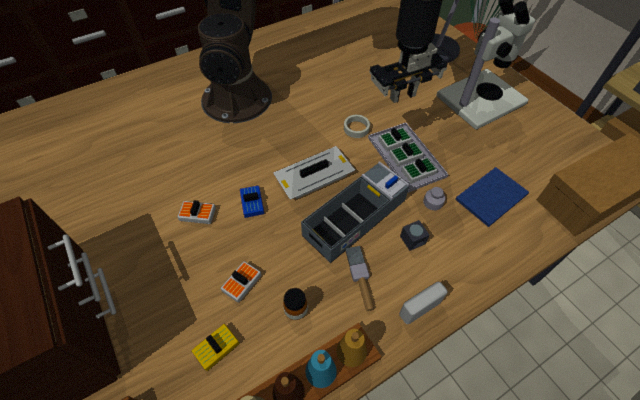

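View pics/b1top.png

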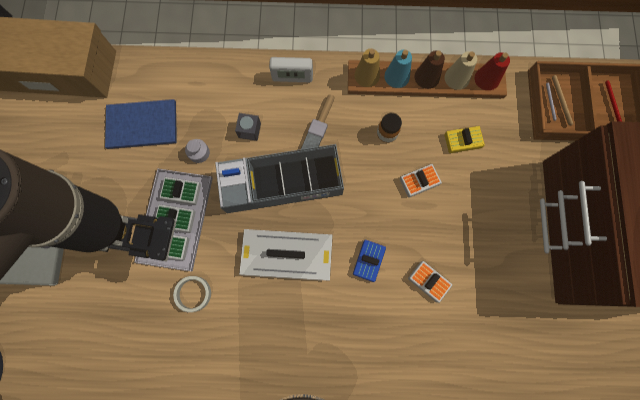

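```bash
python3 -m handwheel '[[[0.05,0.59,-0.263,-0.004,-31.3],[0.05,0.59,-0.263,-0.004,-31.3],[0.05,0.59,-0.263,-0.004,-31.3],[0.05,0.59,-0.263,-0.004,-31.3],[0.05,0.59,-0.263,-0.004,-31.3],[0.05,0.59,-0.263,-0.004,-31.3],[0.05,0.59,-0.263,-0.004,-31.3],[0.05,0.59,-0.263,-0.004,-31.3],[0.05,0.59,-0.263,-0.004,-31.3],[0.05,0.59,-0.263,-0.004,-31.3],[0.05,0.59,-0.263,-0.004,-31.3],[0.05,0.59,-0.263,-0.004,-31.3],[0.05,0.59,-0.263,-0.004,-31.3],[0.05,0.59,-0.263,-0.004,-31.3],[0.05,0.59,-0.263,-0.004,-31.3],[0.05,0.59,-0.263,-0.004,-31.3],[0.05,0.59,-0.263,-0.004,-31.3],[0.05,0.59,-0.263,-0.004,-31.3],[0.05,0.59,-0.263,-0.004,-31.3],[0.05,0.59,-0.263,-0.004,-31.3]]]'
python3 - <<'E'
from h import *
ims={n:cv2.imread(f"pics/b1{n}.png") for n in("top","scene")}
print([fit(ims,"cas",q,cams=("top","scene"))[0].round(4) for q in ((.638,-.278,-1.147),(.386,-.295,-2.2275))])
go(.637,-.278,.026,-1.147)
for n in("top","scene"): cv2.imwrite(f"pics/b2{n}.png",grab_frame(n))
E
```

```text
t: 19.1
eef_pos: [0.6365, -0.2767, 0.1792]
ee_rot: [-3.127, 0.003, -1.147]
force: [0.5, 1.2, 0.0]
width: 0.0496
[array([ 0.638 , -0.2782, -1.142 ]), array([ 0.3852, -0.295 , -2.244 ])]
t 19.10 pos [ 0.6365 -0.2767  0.1792] rpy [-3.1268  0.0035 -1.1469] w 0.0496 F [0.5 1.2 0. ] q6 2.14 tiltaxis [0.0121 0.0092]
shift x 0.0019 y 0.0023 z 0.1531 turn 0.0 (alt -180.0)
```

View pics/b2scene.png

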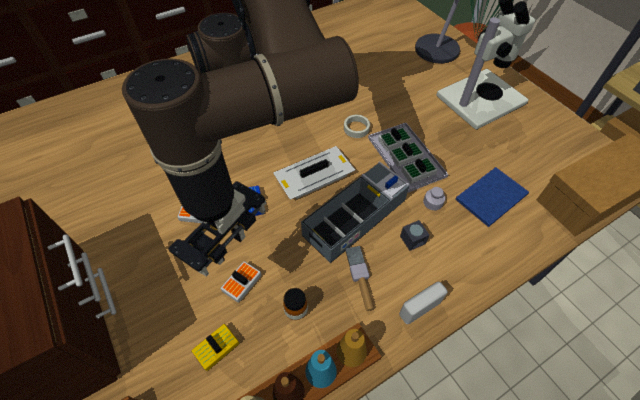

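```bash
python3 -m handwheel '[[[0.05,0.002,0.0023,0.04,0],[0.05,0.002,0.0023,0.08,0],[0.05,0.002,0.0023,0.12,0],[0.05,0.002,0.0023,0.145,0],[0.05,0.002,0.0023,0.153,0],[0.05,0.002,0.0023,0.153,0],[0.0,0.002,0.0023,0.153,0],[0.0,0.002,0.0023,0.153,0],[0.0,0.002,0.0023,0.153,0],[0.0,0.002,0.0023,0.153,0],[0.0,0.002,0.0023,0.153,0],[0.0,0.002,0.0023,0.13,0],[0.0,0.002,0.0023,0.1,0],[0.0,0.002,0.0023,0.06,0],[0.0,0.002,0.0023,0.02,0],[0.0,0.002,0.0023,0,0],[0.0,0.002,0.0023,0,0],[0.0,0.002,0.0023,0,0],[0.0,0.002,0.0023,0,0]]]'
python3 - <<'E'
from h import *
p=inf(BOX,0,.068)
go(p[0],p[1],.18,.19)
E
```

```text
t: 20.78
eef_pos: [0.6351, -0.279, 0.1798]
ee_rot: [-3.126, 0.003, -1.146]
force: [0.7, -0.0, -0.1]
width: 0.0005
t 20.78 pos [ 0.6351 -0.279   0.1798] rpy [-3.1257e+00  3.1000e-03 -1.1465e+00] w 0.0005 F [ 0.7 -0.  -0.1] q6 2.14 tiltaxis [0.0132 0.0094]
shift x -0.3591 y -0.1425 z 0.0032 turn -76.6 (alt 103.4)
```

Width 0.5 mm: the grasp missed. I'll look.

Run:
```python
from h import *
for n in("top","scene"): cv2.imwrite(f"pics/b3{n}.png",grab_frame(n))
a=cv2.imread("pics/b3scene.png")[130:330,140:340];b=cv2.imread("pics/b3top.png")[120:270,330:480]
cv2.imwrite("pics/b3s.png",cv2.resize(a,None,fx=3,fy=3)); cv2.imwrite("pics/b3t.png",cv2.resize(b,None,fx=4,fy=4))
```

```text
(no output)
```

View pics/b3s.png

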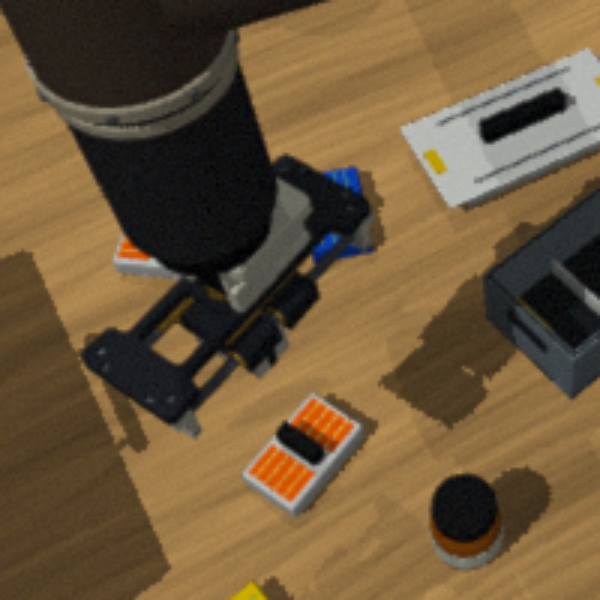

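View pics/b3t.png

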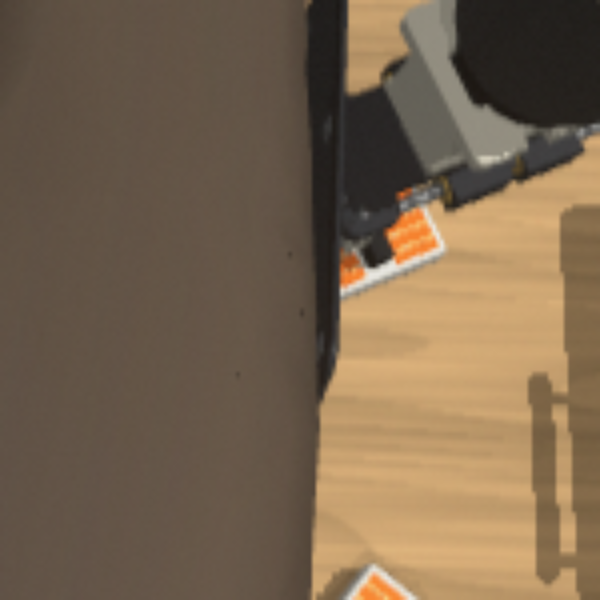

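Run:
```python
from h import *
ims={n:cv2.imread(f"pics/b3{n}.png") for n in("top","scene")}
q,f=fit(ims,"cas",(.638,-.278,-1.147),cams=("scene",)); print(q,f)
b=overlay(ims["scene"],"scene","cas",q,s=6)[240*6:320*6,200*6:290*6]; cv2.imwrite("pics/b3o.png",b)
go(.637,-.278,.026,-1.147)
```

```text
[ 0.64044326 -0.27706011 -1.13946463] -969.7873551702185
t 20.88 pos [ 0.6348 -0.279   0.1786] rpy [-3.1274  0.0041 -1.1464] w -0.0001 F [ 0.9  0.7 -0.5] q6 2.14 tiltaxis [0.0113 0.0096]
shift x 0.0007 y -0.0002 z 0.1527 turn 0.0 (alt -180.0)
```

View pics/b3o.png

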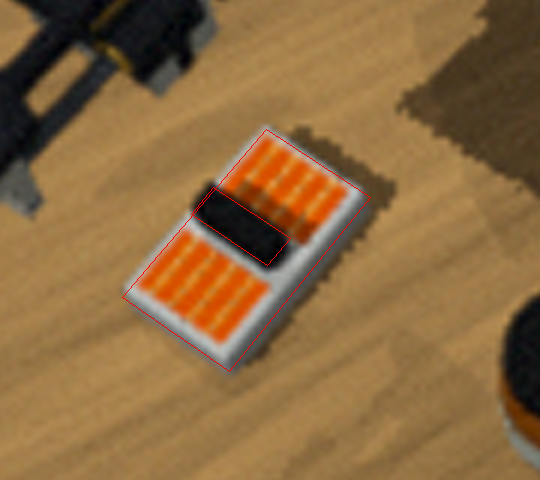

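```bash
python3 -m handwheel '[[[0.05,0.001,0,0.0,0],[0.05,0.001,0,0.03,0],[0.05,0.001,0,0.07,0],[0.05,0.001,0,0.11,0],[0.05,0.001,0,0.14,0],[0.05,0.001,0,0.153,0],[0.05,0.001,0,0.153,0],[0.05,0.001,0,0.153,0]]]' 25
python3 - <<'E'
from h import *
go(.639,-.278,.025,-1.147)
cv2.imwrite("pics/b4s.png",cv2.resize(grab_frame("scene")[200:330,180:320],None,fx=5,fy=5))
E
```

```text
t: 21.55
eef_pos: [0.6369, -0.2784, 0.0253]
ee_rot: [-3.129, 0.004, -1.146]
force: [0.3, 0.4, -0.2]
width: 0.0465
t 21.55 pos [ 0.6369 -0.2784  0.0253] rpy [-3.1287  0.0045 -1.1458] w 0.0465 F [ 0.3  0.4 -0.2] q6 2.14 tiltaxis [0.0099 0.0094]
shift x 0.0005 y -0.0021 z 0.0003 turn 0.1 (alt -179.9)
```

View pics/b4s.png

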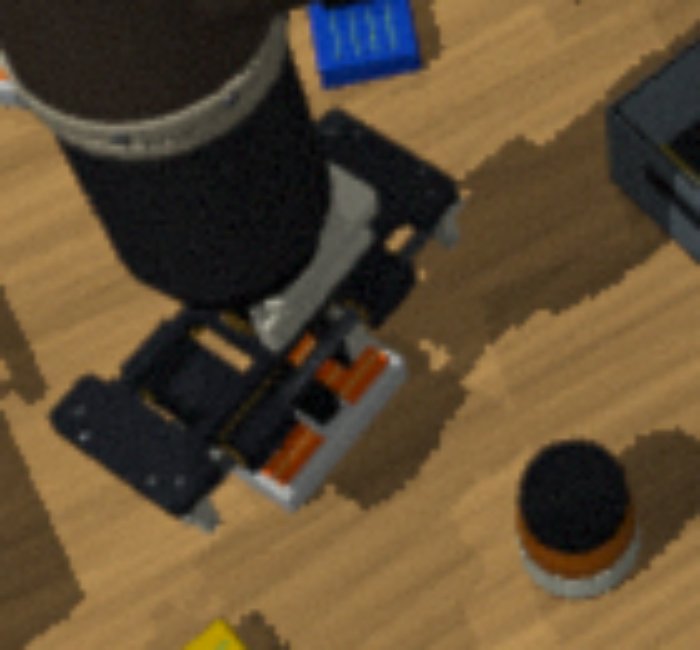

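```bash
python3 -m handwheel '[[[0.0,0.0,-0.002,0,0],[0.0,0,-0.002,0,0],[0.0,0,-0.002,0,0],[0.0,0,-0.002,0,0],[0.0,0,-0.002,0,0],[0.0,0,-0.002,0,0]]]' 25
python3 - <<'E'
from h import *
go(.639,-.278,.025,-1.147)
E
```

```text
t: 22.1
eef_pos: [0.6389, -0.2776, 0.0257]
ee_rot: [-3.128, 0.004, -1.146]
force: [-0.6, 0.7, 1.5]
width: 0.0156
t 22.10 pos [ 0.6389 -0.2776  0.0257] rpy [-3.1279  0.0041 -1.146 ] w 0.0156 F [-0.6  0.7  1.5] q6 2.14 tiltaxis [0.0108 0.0094]
shift x 0.0004 y 0.0001 z 0.0007 turn 0.1 (alt -179.9)
```

```bash
python3 -m handwheel '[[[0.0,0,0,0,0],[0.0,0,0,0,0],[0.0,0,0,-0.005,0],[0.0,0,0,-0.015,0],[0.0,0,0,-0.03,0],[0,0,0,-0.03,0]]]' 40
python3 - <<'E'
from h import *
go(.639,-.278,.025,-1.147)
cv2.imwrite("pics/b5s.png",cv2.resize(grab_frame("scene")[200:330,180:320],None,fx=5,fy=5))
E
```

```text
t: 22.6
eef_pos: [0.6405, -0.2786, 0.0594]
ee_rot: [-3.124, 0.001, -1.145]
force: [0.7, -0.1, -0.7]
width: 0.014
t 22.60 pos [ 0.6405 -0.2786  0.0594] rpy [-3.1245e+00  8.0000e-04 -1.1454e+00] w 0.0140 F [ 0.7 -0.1 -0.7] q6 2.14 tiltaxis [0.0152 0.0078]
shift x -0.0011 y 0.0017 z 0.0343 turn 0.1 (alt -179.9)
```

View pics/b5s.png

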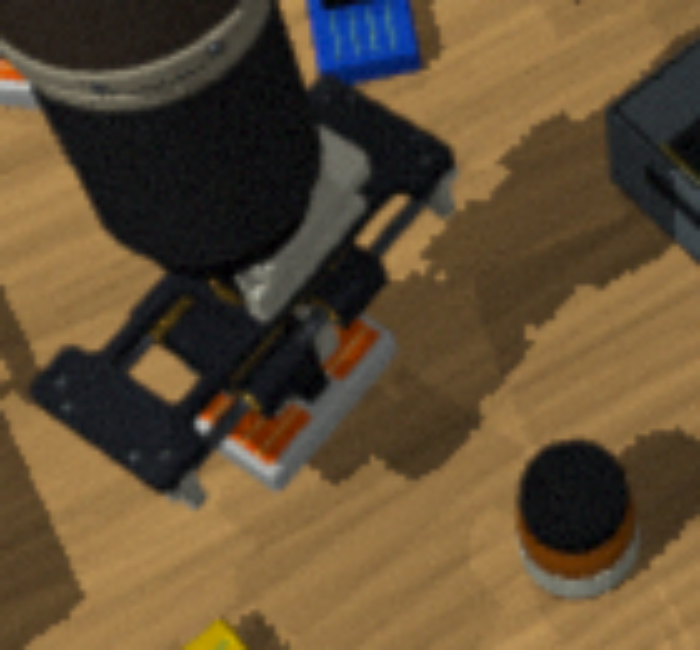

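```bash
python3 -m handwheel '[[[0.0,0,0,-0.03,0],[0.0,0,0,-0.06,0],[0.0,0,0,-0.09,0],[0.0,0,0,-0.115,0],[0.0,0,0,-0.12,0],[0,0,0,-0.12,0],[0,0,0,-0.12,0],[0,0,0,-0.12,0]]]' 40
python3 - <<'E'
from h import *
p=inf(BOX,-.001,0); go(p[0],p[1],.18,.19)
E
```

```text
t: 23.32
eef_pos: [0.6372, -0.279, 0.1759]
ee_rot: [-3.127, 0.004, -1.146]
force: [-0.3, -0.3, -2.4]
width: 0.0136
t 23.32 pos [ 0.6372 -0.279   0.1759] rpy [-3.127   0.0039 -1.1462] w 0.0136 F [-0.3 -0.3 -2.4] q6 2.14 tiltaxis [0.0117 0.0096]
shift x -0.2940 y -0.1240 z -0.0012 turn -76.6 (alt 103.4)
```

```bash
python3 -m handwheel '[[[0.0,-0.294,-0.124,-0.001,103.4],[0.0,-0.294,-0.124,-0.001,103.4],[0.0,-0.294,-0.124,-0.001,103.4],[0.0,-0.294,-0.124,-0.001,103.4],[0.0,-0.294,-0.124,-0.001,103.4],[0.0,-0.294,-0.124,-0.001,103.4],[0.0,-0.294,-0.124,-0.001,103.4],[0.0,-0.294,-0.124,-0.001,103.4],[0.0,-0.294,-0.124,-0.001,103.4],[0.0,-0.294,-0.124,-0.001,103.4],[0.0,-0.294,-0.124,-0.001,103.4],[0.0,-0.294,-0.124,-0.001,103.4],[0.0,-0.294,-0.124,-0.001,103.4],[0.0,-0.294,-0.124,-0.001,103.4],[0.0,-0.294,-0.124,-0.001,103.4],[0.0,-0.294,-0.124,-0.001,103.4],[0.0,-0.294,-0.124,-0.001,103.4],[0.0,-0.294,-0.124,-0.001,103.4],[0.0,-0.294,-0.124,-0.001,103.4]]]'
python3 - <<'E'
from h import *
p=inf(BOX,-.001,0); go(p[0],p[1],.09,.19)
for n in("top","scene"): cv2.imwrite(f"pics/c1{n}.png",grab_frame(n))
a=cv2.imread("pics/c1scene.png")[130:280,270:450]
cv2.imwrite("pics/c1s.png",cv2.resize(a,None,fx=4,fy=4))
E
```

```text
t: 24.9
eef_pos: [0.6288, 0.04, 0.1792]
ee_rot: [3.135, 0.012, -2.948]
force: [0.6, 0.3, -1.3]
width: 0.0134
t 24.90 pos [0.6288 0.04   0.1792] rpy [ 3.1346  0.0124 -2.9485] w 0.0134 F [ 0.6  0.3 -1.3] q6 -0.17 tiltaxis [0.0109 0.0093]
shift x 0.0009 y -0.0006 z 0.0892 turn 0.2 (alt -179.8)
```

View pics/c1s.png

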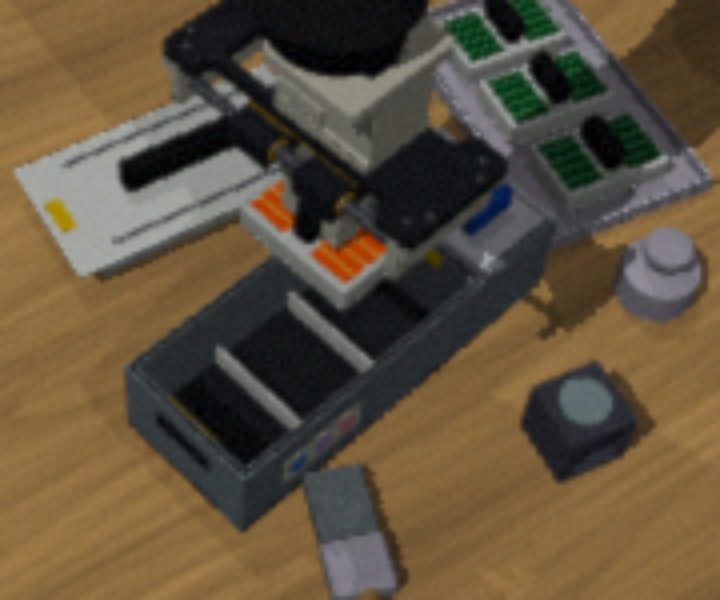

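View pics/c1top.png

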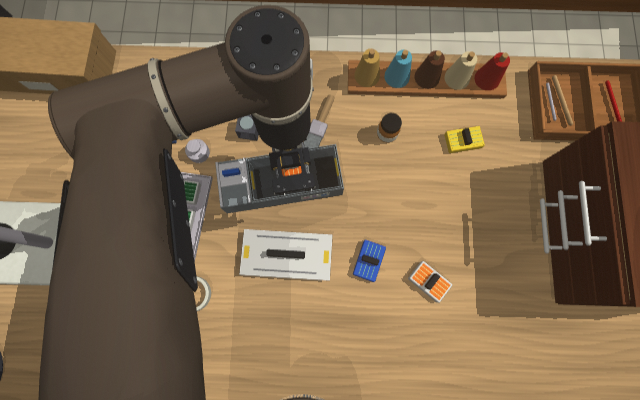

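Run:
```python
from h import *
ims={n:cv2.imread(f"pics/c1{n}.png") for n in("top","scene")}
p=inf(BOX,0,0)
for z in (.150,.153,.156):
  q,f=fit(ims,"cas",(p[0],p[1],.19),z0=z,cams=("scene",),rng=(.01,.05)); print(z,q,f)
  b=overlay(ims["scene"],"scene","cas",q,s=6,z0=z)[160*6:220*6,320*6:380*6]; cv2.imwrite("pics/c1o%d.png"%(z*1000),b)
```

```text
0.15 [0.63470939 0.03550969 0.22997915] -547.6774677114826
0.153 [0.63655328 0.03422949 0.22487502] -547.1287416138346
0.156 [0.63823834 0.03277254 0.21376344] -548.8220430359859
```

View pics/c1o153.png

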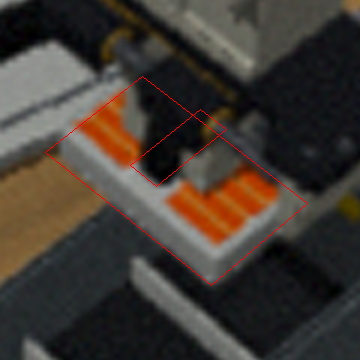

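Run:
```python
from h import *
w=p2w("scene",[(330.2,182.9),(355.8,202.4),(366.4,190)],.175); print(w.round(4))
print("lens",np.linalg.norm(w[0]-w[1]),np.linalg.norm(w[1]-w[2]),"centre",((w[0]+w[2])/2).round(4)); d=w[1]-w[0]; print("yaw",np.arctan2(d[1],d[0]))
for n,v in (("exp",tf(np.array([[-.045,-.028,.175],[.045,-.028,.175],[.045,.028,.175]]),(.6288,.04,.192))),): print(v.round(4), w2p("scene",v).round(1))
```

```text
[[0.5974 0.0065 0.175 ]
 [0.6771 0.0267 0.175 ]
 [0.6606 0.0686 0.175 ]]
lens 0.08214629205503038 0.04503998449501373 centre [0.629  0.0376 0.175 ]
yaw 0.2481887252157212
[[0.59   0.0039 0.175 ]
 [0.6783 0.0211 0.175 ]
 [0.6676 0.0761 0.175 ]] [[327.7 181.3]
 [354.1 203.8]
 [370.7 190.7]]
```

```bash
python3 -m handwheel '[[[0,0.001,-0.0005,0.03,0.2],[0,0.001,-0.0005,0.06,0.2],[0,0.001,-0.0005,0.09,0.2],[0,0.001,-0.0005,0.11,0.2],[0,0.001,-0.0005,0.12,0.2],[0,0.001,-0.0005,0.13,0.2],[0,0.001,-0.0005,0.138,0.2],[0,0.001,-0.0005,0.143,0.2],[0,0.001,-0.0005,0.146,0.2],[0,0.001,-0.0005,0.146,0.2],[0,0.001,-0.0005,0.146,0.2]]]'
python3 - <<'E'
from h import *
p=inf(BOX,-.001,0); go(p[0],p[1],.031,.19)
a=grab_frame("scene")[130:280,270:450]
cv2.imwrite("pics/c2s.png",cv2.resize(a,None,fx=4,fy=4))
E
```

```text
t: 25.92
eef_pos: [0.631, 0.0371, 0.0377]
ee_rot: [3.139, 0.015, -2.952]
force: [-3.4, -17.4, 18.4]
width: 0.0137
t 25.92 pos [0.631  0.0371 0.0377] rpy [ 3.1386  0.0145 -2.9517] w 0.0137 F [ -3.4 -17.4  18.4] q6 -0.18 tiltaxis [0.0137 0.0057]
shift x 0.0015 y 0.0032 z 0.0067 turn -0.0 (alt 180.0)
```

View pics/c2s.png

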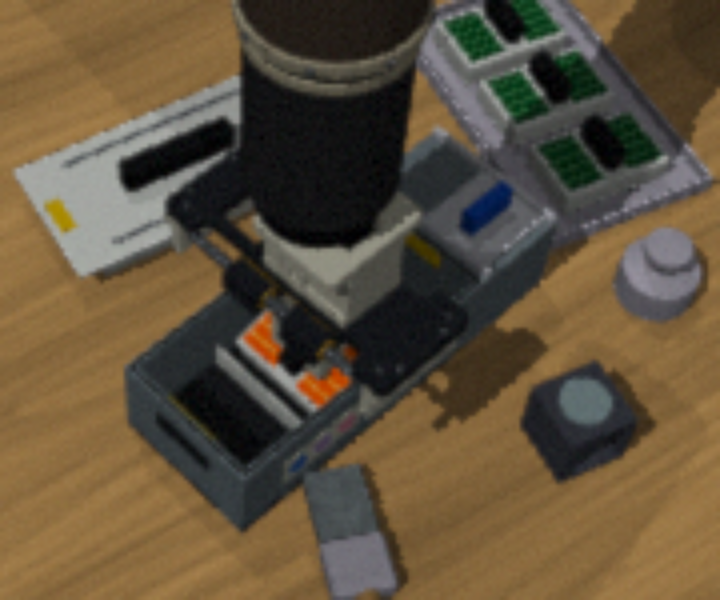

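```bash
python3 -m handwheel '[[[0,0,0,-0.01,0],[0,0,0,-0.02,0],[0,0,0,-0.025,0],[0,0,0,-0.025,0],[0,0,0,-0.025,0]]]'
python3 - <<'E'
from h import *
p=inf(BOX,-.001,-.003); go(p[0],p[1],.031,.19)
cv2.imwrite("pics/c3top.png",grab_frame("top"))
a=cv2.imread("pics/c3top.png")[130:220,200:360]
cv2.imwrite("pics/c3t.png",cv2.resize(a,None,fx=5,fy=5))
E
```

```text
t: 26.38
eef_pos: [0.631, 0.0376, 0.0631]
ee_rot: [3.138, 0.016, -2.951]
force: [0.1, -0.2, -1.7]
width: 0.0139
t 26.38 pos [0.631  0.0376 0.0631] rpy [ 3.138   0.0158 -2.9513] w 0.0139 F [ 0.1 -0.2 -1.7] q6 -0.18 tiltaxis [0.0149 0.0065]
shift x 0.0020 y -0.0004 z 0.0321 turn 0.0 (alt -180.0)
```

View pics/c3t.png

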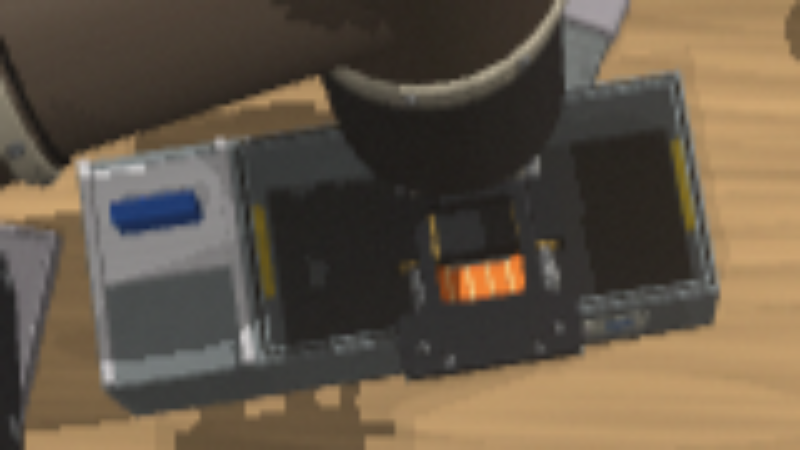

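```bash
python3 -m handwheel '[[[0,0.001,-0.0015,0,0],[0,0.001,-0.0015,0.008,0],[0,0.001,-0.0015,0.014,0],[0,0.001,-0.0015,0.02,0],[0,0.001,-0.0015,0.025,0],[0,0.001,-0.0015,0.028,0],[0,0.001,-0.0015,0.028,0]]]'
python3 - <<'E'
from h import *
p=inf(BOX,-.001,-.003); go(p[0],p[1],.031,.19)
E
```

```text
t: 27.02
eef_pos: [0.6301, 0.035, 0.0361]
ee_rot: [3.14, 0.014, -2.95]
force: [-6.1, -4.3, 17.3]
width: 0.0139
t 27.02 pos [0.6301 0.035  0.0361] rpy [ 3.1397  0.0139 -2.9504] w 0.0139 F [-6.1 -4.3 17.3] q6 -0.17 tiltaxis [0.0133 0.0045]
shift x 0.0002 y 0.0021 z 0.0051 turn 0.1 (alt -179.9)
```

Run:
```python
from h import *
a=grab_frame("scene")[170:260,290:400]
cv2.imwrite("pics/c4s.png",cv2.resize(a,None,fx=6,fy=6,interpolation=cv2.INTER_CUBIC))
```

```text
(no output)
```

View pics/c4s.png

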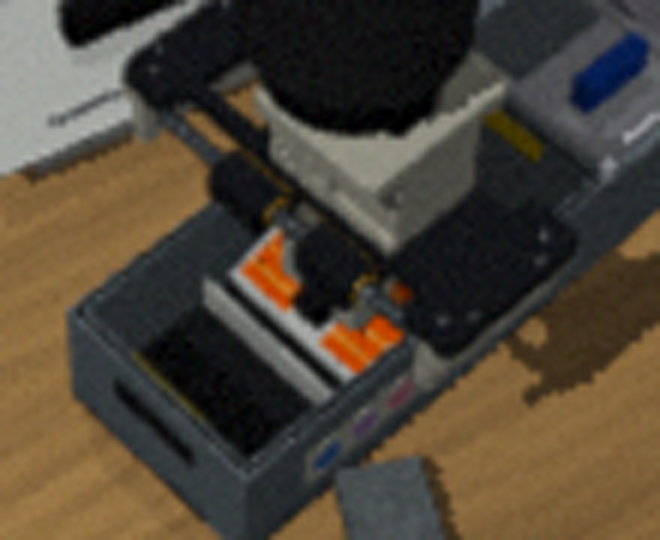

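```bash
python3 -m handwheel '[[[0,0,0,-0.01,0],[0,0.001,-0.0015,-0.02,0],[0,0.001,-0.0025,-0.02,0],[0,0.001,-0.0025,-0.01,0],[0,0.001,-0.0025,-0.005,0],[0,0.001,-0.0025,0.0,0],[0,0.001,-0.0025,0.003,0],[0,0.001,-0.0025,0.003,0]]]'
python3 - <<'E'
from h import *
p=inf(BOX,-.001,-.003); go(p[0],p[1],.031,.19)
a=grab_frame("scene")[170:260,290:400]
cv2.imwrite("pics/c5s.png",cv2.resize(a,None,fx=6,fy=6,interpolation=cv2.INTER_CUBIC))
E
```

```text
t: 27.73
eef_pos: [0.6289, 0.0334, 0.0345]
ee_rot: [3.139, 0.013, -2.949]
force: [-11.4, 7.3, 24.6]
width: 0.0137
t 27.73 pos [0.6289 0.0334 0.0345] rpy [ 3.1393  0.0131 -2.9492] w 0.0137 F [-11.4   7.3  24.6] q6 -0.17 tiltaxis [0.0124 0.0047]
shift x -0.0013 y 0.0035 z 0.0036 turn 0.1 (alt -179.9)
```

View pics/c5s.png

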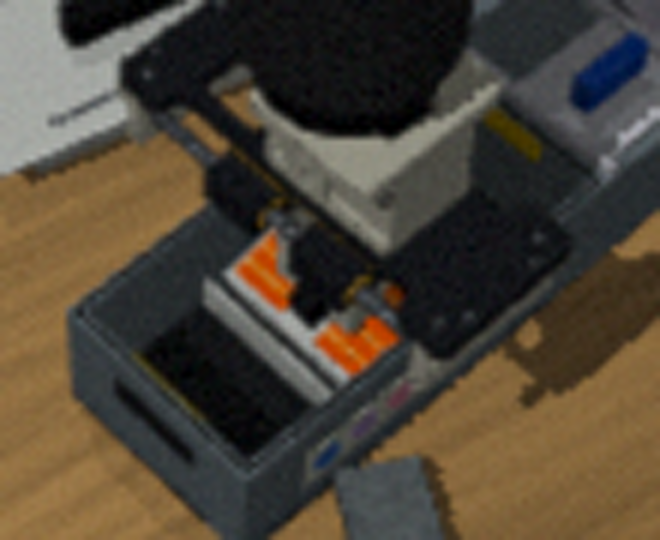

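```bash
python3 -m handwheel '[[[0,-0.001,0.001,-0.002,0],[0,-0.001,0.0015,-0.002,0],[0.04,-0.001,0.0015,-0.002,0],[0.04,-0.001,0.0015,-0.002,0],[0.04,-0.001,0.0015,-0.002,0],[0.04,-0.001,0.0015,-0.002,0],[0.04,-0.001,0.0015,-0.03,0],[0.04,-0.001,0.0015,-0.07,0],[0.04,-0.001,0.0015,-0.11,0],[0.04,-0.001,0.0015,-0.145,0],[0.04,-0.001,0.0015,-0.145,0],[0.04,-0.001,0.0015,-0.145,0],[0.04,-0.001,0.0015,-0.145,0]]]' 25
python3 - <<'E'
from h import *
go(.386,-.295,.18,-2.23)
a=grab_frame("scene"); cv2.imwrite("pics/c6scene.png",a); cv2.imwrite("pics/c6top.png",grab_frame("top"))
cv2.imwrite("pics/c6s.png",cv2.resize(a[160:270,280:420],None,fx=5,fy=5,interpolation=cv2.INTER_CUBIC))
E
```

```text
t: 28.87
eef_pos: [0.6275, 0.0344, 0.1794]
ee_rot: [3.139, 0.013, -2.95]
force: [-1.1, -0.3, -0.1]
width: 0.0398
t 28.87 pos [0.6275 0.0344 0.1794] rpy [ 3.1387  0.0134 -2.9497] w 0.0398 F [-1.1 -0.3 -0.1] q6 -0.17 tiltaxis [0.0126 0.0054]
shift x 0.2998 y -0.2773 z -0.0054 turn -41.2 (alt 138.8)
```

View pics/c6s.png

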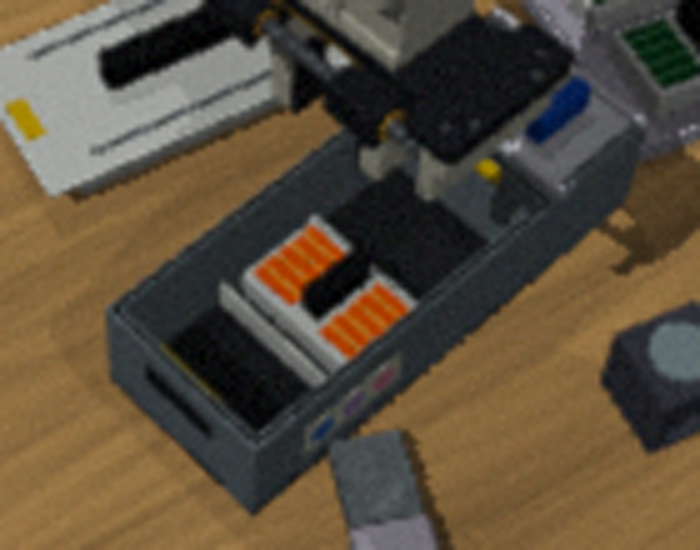

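View pics/c6scene.png

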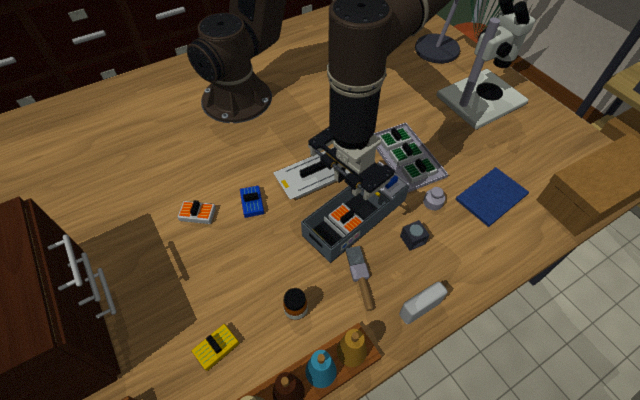

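Run:
```python
from h import *
ims={"scene":cv2.imread("pics/c6scene.png"),"top":cv2.imread("pics/c6top.png")}
p=inf(BOX,0,0)
q,f=fit(ims,"cas",(p[0],p[1],.19),z0=.005,cams=("scene",),rng=(.01,.05)); print(q,f)
Rb=np.array([q[0]-BOX[0],q[1]-BOX[1]]);c,s=np.cos(.19),np.sin(.19); print("box frame",c*Rb[0]+s*Rb[1],-s*Rb[0]+c*Rb[1])
M["div"]=rect(-.05,.05,-.0355,-.0325,.023)+rect(-.05,.05,.0325,.0355,.023)
b=overlay(ims["scene"],"scene","cas",q,s=8,z0=.005); 
for a,bb in M["div"]:
    uv=(w2p("scene",tf(np.array([a,bb]),BOX))+.5)*8-.5
    cv2.line(b,*[tuple(int(v) for v in k.round()) for k in uv],(255,0,0),1)
cv2.imwrite("pics/c6o.png",b[185*8:250*8,310*8:390*8])
t=ims["top"]; cv2.imwrite("pics/c6t.png",cv2.resize(t[130:220,200:360],None,fx=5,fy=5))
```

```text
[0.63129156 0.04262994 0.21632835] -815.4184669297937
box frame 0.0017272372482248057 0.0021422896736827558
```

View pics/c6o.png

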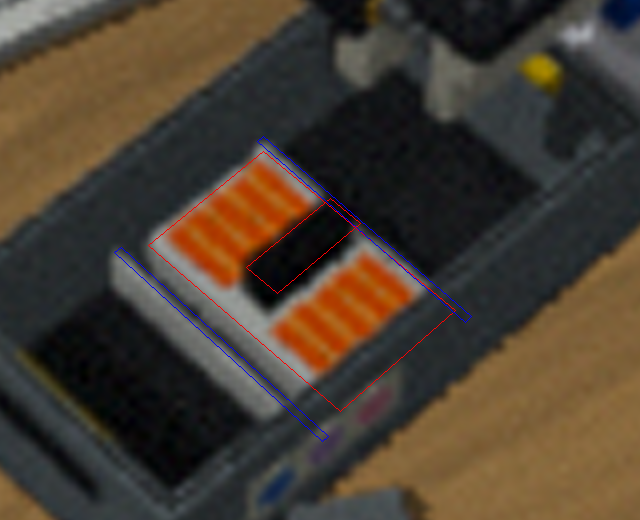

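View pics/c6t.png

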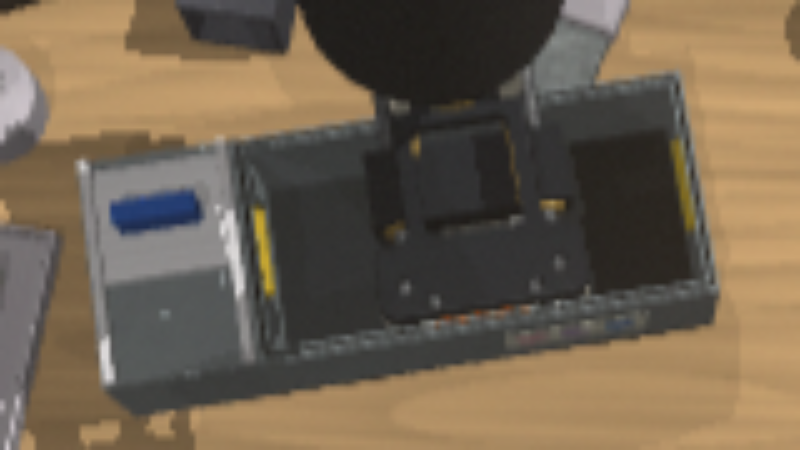

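```bash
python3 -m handwheel '[[[0.04,0.3,-0.277,-0.005,-41],[0.04,0.3,-0.277,-0.005,-41],[0.04,0.3,-0.277,-0.005,-41],[0.04,0.3,-0.277,-0.005,-41],[0.04,0.3,-0.277,-0.005,-41],[0.04,0.3,-0.277,-0.005,-41],[0.04,0.3,-0.277,-0.005,-41],[0.04,0.3,-0.277,-0.005,-41],[0.04,0.3,-0.277,-0.005,-41],[0.04,0.3,-0.277,-0.005,-41],[0.04,0.3,-0.277,-0.005,-41],[0.04,0.3,-0.277,-0.005,-41],[0.04,0.3,-0.277,-0.005,-41],[0.04,0.3,-0.277,-0.005,-41],[0.04,0.3,-0.277,-0.005,-41]]]' 25
python3 - <<'E'
from h import *
go(.386,-.295,.025,-2.23)
a=grab_frame("scene"); cv2.imwrite("pics/d1scene.png",a); t=grab_frame("top"); cv2.imwrite("pics/d1top.png",t)
cv2.imwrite("pics/d1t.png",cv2.resize(t[130:220,200:360],None,fx=5,fy=5,interpolation=cv2.INTER_CUBIC))
cv2.imwrite("pics/d1s.png",cv2.resize(a[150:270,280:430],None,fx=5,fy=5,interpolation=cv2.INTER_CUBIC))
E
```

```text
t: 30.22
eef_pos: [0.3859, -0.2942, 0.1788]
ee_rot: [-3.137, 0.01, -2.232]
force: [0.0, 0.3, 0.5]
width: 0.0402
t 30.22 pos [ 0.3859 -0.2942  0.1788] rpy [-3.1368  0.0095 -2.2324] w 0.0402 F [0.  0.3 0.5] q6 1.16 tiltaxis [0.0097 0.0046]
shift x 0.0020 y 0.0002 z 0.1538 turn -0.1 (alt 179.9)
```

View pics/d1t.png

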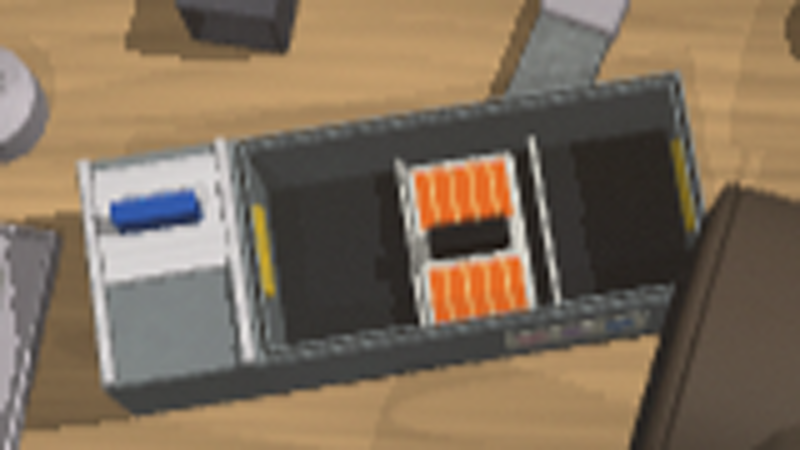

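View pics/d1s.png

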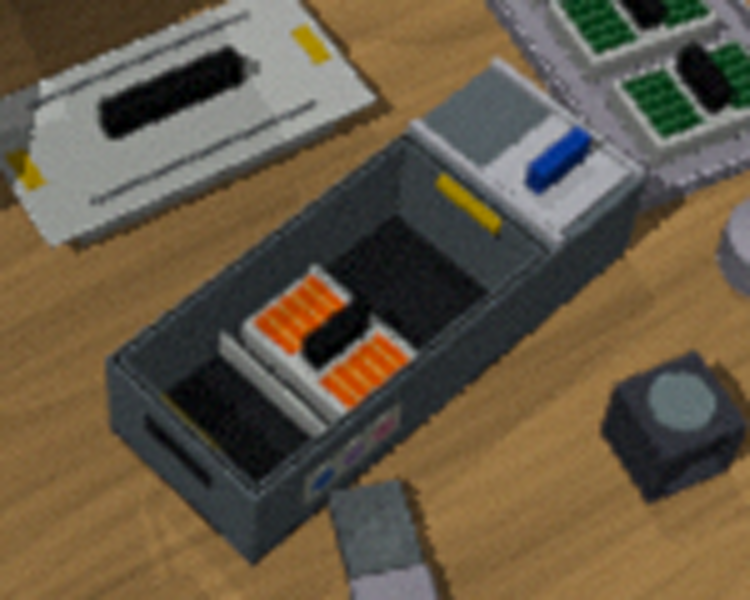

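View pics/d1scene.png

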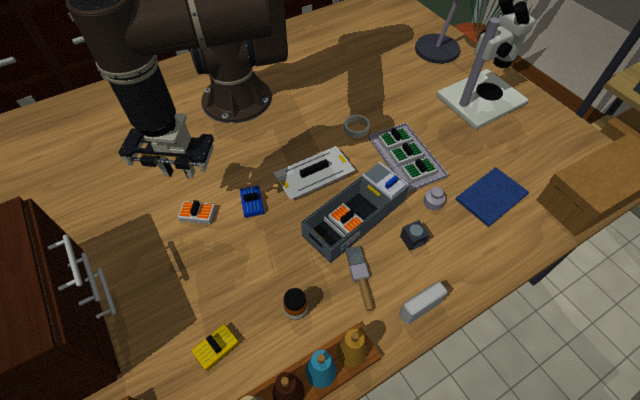

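```bash
python3 -m handwheel '[[[0.04,0.002,0,0.04,0],[0.04,0.002,0,0.08,0],[0.04,0.002,0,0.12,0],[0.04,0.002,0,0.145,0],[0.04,0.002,0,0.153,0],[0.04,0.002,0,0.154,0],[0.04,0.002,0,0.154,0],[0.0,0.002,0,0.154,0],[0.0,0.002,0,0.154,0],[0.0,0.002,0,0.154,0],[0.0,0.002,0,0.154,0],[0.0,0.002,0,0.154,0],[0.0,0.002,0,0.154,0],[0.0,0.002,0,0.154,0],[0.0,0.002,0,0.154,0]]]' 30
python3 - <<'E'
from h import *
go(.386,-.295,.18,-2.23)
a=grab_frame("scene");cv2.imwrite("pics/d2s.png",cv2.resize(a[140:260,130:280],None,fx=5,fy=5,interpolation=cv2.INTER_CUBIC))
E
```

```text
t: 31.57
eef_pos: [0.3866, -0.2953, 0.0256]
ee_rot: [-3.136, 0.01, -2.232]
force: [-0.9, 1.7, 6.8]
width: 0.0136
t 31.57 pos [ 0.3866 -0.2953  0.0256] rpy [-3.1356  0.0098 -2.2319] w 0.0136 F [-0.9  1.7  6.8] q6 1.17 tiltaxis [0.0108 0.0041]
shift x -0.0014 y -0.0003 z -0.1544 turn -0.1 (alt 179.9)
```

View pics/d2s.png

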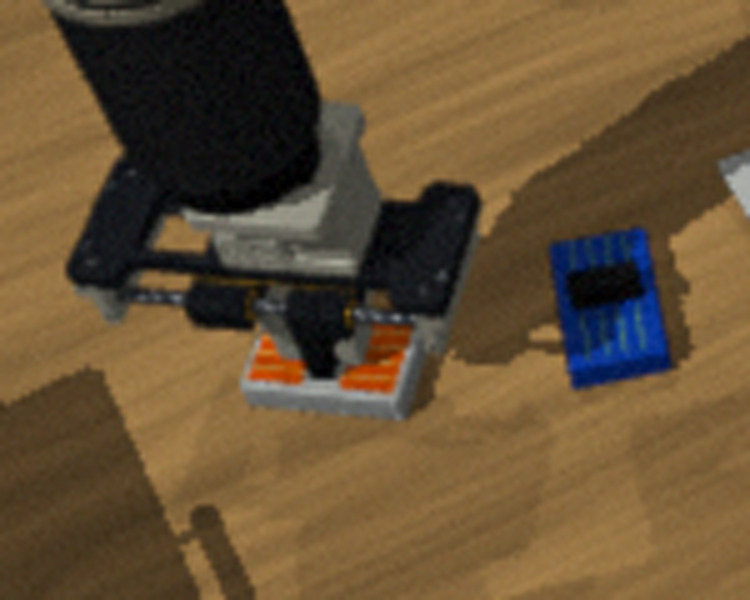

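```bash
python3 -m handwheel '[[[0.0,0,0,-0.005,0],[0.0,0,0,-0.02,0],[0.0,0,0,-0.05,0],[0.0,0,0,-0.08,0],[0.0,0,0,-0.11,0],[0.0,0,0,-0.14,0],[0.0,0,0,-0.155,0],[0,0,0,-0.155,0],[0,0,0,-0.155,0],[0,0,0,-0.155,0]]]'
python3 - <<'E'
from h import *
p=inf(BOX,0,-.068); go(p[0],p[1],.18,.19)
a=grab_frame("scene");cv2.imwrite("pics/d3s.png",cv2.resize(a[110:230,110:260],None,fx=5,fy=5,interpolation=cv2.INTER_CUBIC))
E
```

```text
t: 32.45
eef_pos: [0.3841, -0.2955, 0.1797]
ee_rot: [-3.137, 0.01, -2.232]
force: [0.1, -0.3, -1.9]
width: 0.0142
t 32.45 pos [ 0.3841 -0.2955  0.1797] rpy [-3.1371  0.0098 -2.2324] w 0.0142 F [ 0.1 -0.3 -1.9] q6 1.17 tiltaxis [0.0095 0.005 ]
shift x -0.3712 y -0.0389 z 0.0035 turn 41.2 (alt -138.8)
```

View pics/d3s.png

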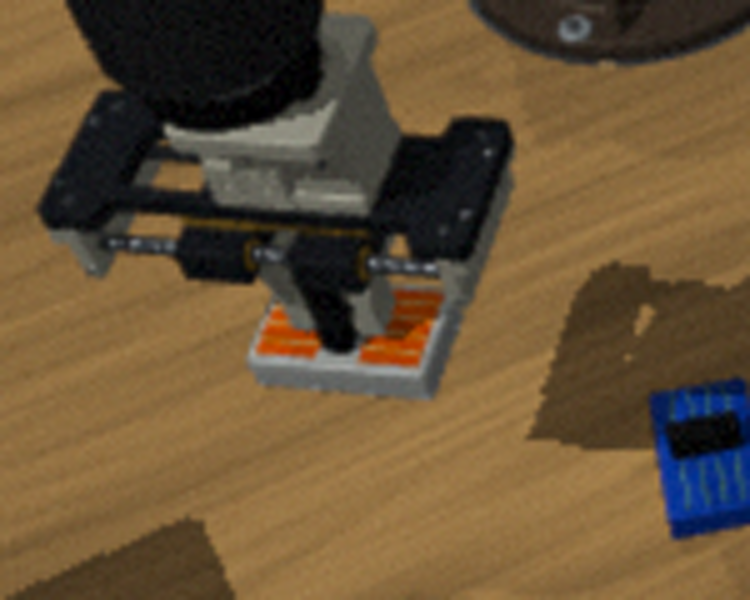

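```bash
python3 -m handwheel '[[[0.0,-0.371,-0.039,0.0035,41.2],[0.0,-0.371,-0.039,0.0035,41.2],[0.0,-0.371,-0.039,0.0035,41.2],[0.0,-0.371,-0.039,0.0035,41.2],[0.0,-0.371,-0.039,0.0035,41.2],[0.0,-0.371,-0.039,0.0035,41.2],[0.0,-0.371,-0.039,0.0035,41.2],[0.0,-0.371,-0.039,0.0035,41.2],[0.0,-0.371,-0.039,0.0035,41.2],[0.0,-0.371,-0.039,0.0035,41.2],[0.0,-0.371,-0.039,0.0035,41.2],[0.0,-0.371,-0.039,0.0035,41.2],[0.0,-0.371,-0.039,0.0035,41.2],[0.0,-0.371,-0.039,0.0035,41.2]]]'
python3 - <<'E'
from h import *
p=inf(BOX,-.001,-.069); go(p[0],p[1],.031,.19)
a=grab_frame("scene");cv2.imwrite("pics/d4s.png",cv2.resize(a[140:260,280:430],None,fx=5,fy=5,interpolation=cv2.INTER_CUBIC))
E
```

```text
t: 33.67
eef_pos: [0.6417, -0.0276, 0.179]
ee_rot: [3.138, 0.008, -2.952]
force: [-0.3, 0.4, -0.7]
width: 0.0137
t 33.67 pos [ 0.6417 -0.0276  0.179 ] rpy [ 3.1382  0.0082 -2.9523] w 0.0137 F [-0.3  0.4 -0.7] q6 -0.07 tiltaxis [0.0074 0.0049]
shift x 0.0009 y -0.0007 z 0.1480 turn -0.0 (alt 180.0)
```

View pics/d4s.png

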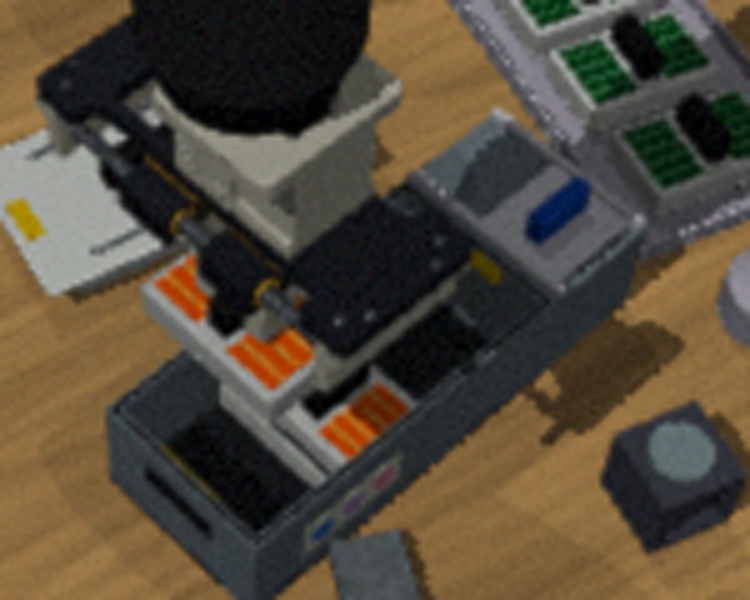

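```bash
python3 -m handwheel '[[[0,0.001,-0.0007,0.03,0],[0,0.001,-0.0007,0.06,0],[0,0.001,-0.0007,0.09,0],[0,0.001,-0.0007,0.11,0],[0,0.001,-0.0007,0.12,0],[0,0.001,-0.0007,0.13,0],[0,0.001,-0.0007,0.138,0],[0,0.001,-0.0007,0.143,0],[0,0.001,-0.0007,0.146,0],[0,0.001,-0.0007,0.147,0],[0,0.001,-0.0007,0.147,0]]]'
python3 - <<'E'
from h import *
p=inf(BOX,-.001,-.069); go(p[0],p[1],.031,.19)
a=grab_frame("scene");cv2.imwrite("pics/d5s.png",cv2.resize(a[170:260,280:390],None,fx=6,fy=6,interpolation=cv2.INTER_CUBIC))
E
```

```text
t: 34.63
eef_pos: [0.6426, -0.0278, 0.0329]
ee_rot: [3.138, 0.01, -2.952]
force: [0.1, 0.2, -1.1]
width: 0.014
t 34.63 pos [ 0.6426 -0.0278  0.0329] rpy [ 3.1382  0.0098 -2.9524] w 0.0140 F [ 0.1  0.2 -1.1] q6 -0.07 tiltaxis [0.009  0.0051]
shift x 0.0006 y 0.0001 z 0.0019 turn -0.0 (alt 180.0)
```

View pics/d5s.png

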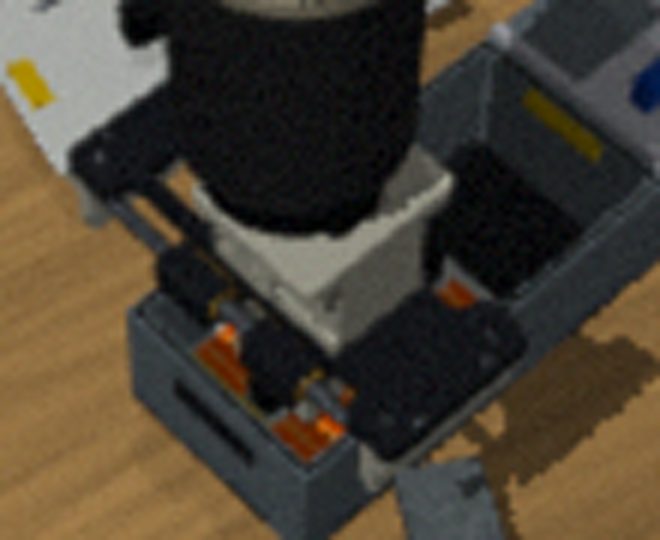

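```bash
python3 -m handwheel '[[[0,0.0005,0,0.002,0],[0,0.0005,0,0.002,0],[0.04,0.0005,0,0.002,0],[0.04,0.0005,0,0.002,0],[0.04,0.0005,0,0.002,0],[0.04,0.0005,0,0.002,0],[0.04,0.0005,0,-0.03,0],[0.04,0.0005,0,-0.07,0],[0.04,0.0005,0,-0.11,0],[0.04,0.0005,0,-0.145,0],[0.04,0.0005,0,-0.145,0],[0.04,0.0005,0,-0.145,0],[0.04,0.0005,0,-0.145,0]]]' 25
python3 - <<'E'
from h import *
a=grab_frame("scene");cv2.imwrite("pics/e1scene.png",a);t=grab_frame("top"); cv2.imwrite("pics/e1top.png",t)
ims={"scene":a,"top":t}
for c in (("top",),("scene",),("top","scene")):
    q,f=fit(ims,"lid",(.4397,.0532,-.0358),cams=c,rng=(.05,.3)); print(c,q.round(4),f)
go(q[0],q[1],.18,q[2])
cv2.imwrite("pics/e1s.png",cv2.resize(a[110:270,270:430],None,fx=4,fy=4,interpolation=cv2.INTER_CUBIC))
E
```

```text
t: 35.77
eef_pos: [0.6406, -0.0285, 0.1781]
ee_rot: [3.138, 0.01, -2.953]
force: [-0.4, -0.4, -0.8]
width: 0.0398
('top',) [ 0.4395  0.0535 -0.0368] -1139.0320998096358
('scene',) [ 0.4522  0.0475 -0.1969] -340.0608989582516
('top', 'scene') [ 0.4394  0.0534 -0.0326] -1535.614749672557
t 35.87 pos [ 0.64   -0.0287  0.1767] rpy [ 3.1381  0.0078 -2.9525] w 0.0398 F [ 0.1 -0.   0.1] q6 -0.07 tiltaxis [0.007  0.0049]
shift x 0.1816 y 0.1183 z -0.0043 turn 12.7 (alt -167.3)
```

View pics/e1s.png

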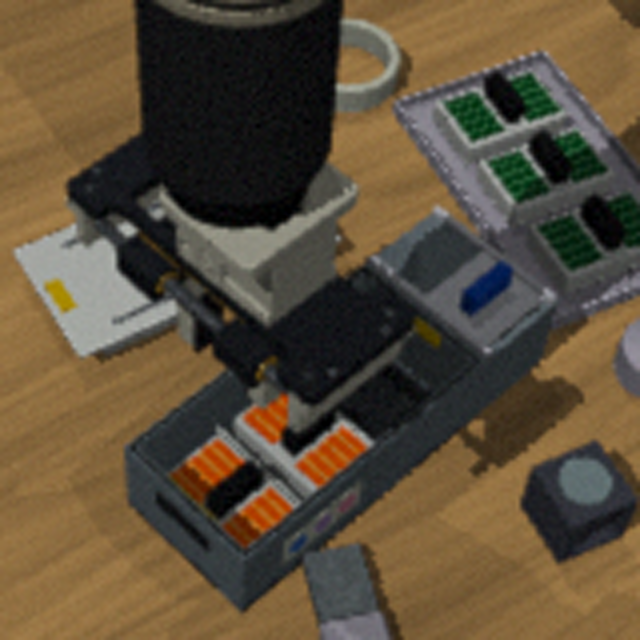

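View pics/e1top.png

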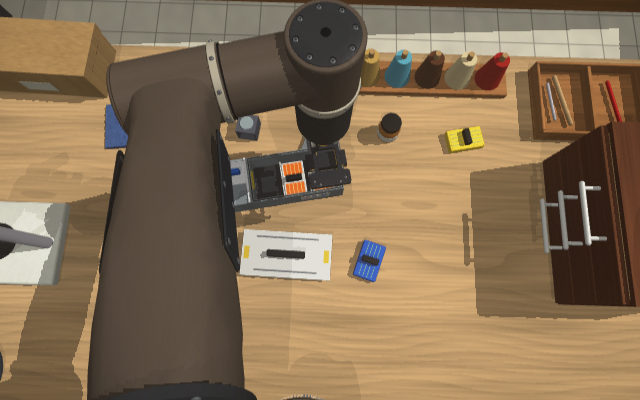

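```bash
python3 -m handwheel '[[[0.05,0.1816,0.1183,-0.004,12.6],[0.05,0.1816,0.1183,-0.004,12.6],[0.05,0.1816,0.1183,-0.004,12.6],[0.05,0.1816,0.1183,-0.004,12.6],[0.05,0.1816,0.1183,-0.004,12.6],[0.05,0.1816,0.1183,-0.004,12.6],[0.05,0.1816,0.1183,-0.004,12.6],[0.05,0.1816,0.1183,-0.004,12.6],[0.05,0.1816,0.1183,-0.004,12.6],[0.05,0.1816,0.1183,-0.004,12.6]]]'
python3 - <<'E'
from h import *
go(.4396,.0533,.0305,-.0355)
t=grab_frame("top"); a=grab_frame("scene"); cv2.imwrite("pics/e2scene.png",a); cv2.imwrite("pics/e2top.png",t)
cv2.imwrite("pics/e2t.png",cv2.resize(t[130:290,200:360],None,fx=4,fy=4,interpolation=cv2.INTER_CUBIC))
cv2.imwrite("pics/e2s.png",cv2.resize(a[110:270,270:430],None,fx=4,fy=4,interpolation=cv2.INTER_CUBIC))
E
```

```text
t: 36.7
eef_pos: [0.4401, 0.0532, 0.1792]
ee_rot: [3.137, 0.006, 3.11]
force: [0.9, -0.5, -0.1]
width: 0.0506
t 36.70 pos [0.4401 0.0532 0.1792] rpy [3.1372 0.006  3.11  ] w 0.0506 F [ 0.9 -0.5 -0.1] q6 -0.60 tiltaxis [0.0061 0.0042]
shift x 0.0014 y -0.0005 z 0.1487 turn 0.2 (alt -179.8)
```

View pics/e2t.png

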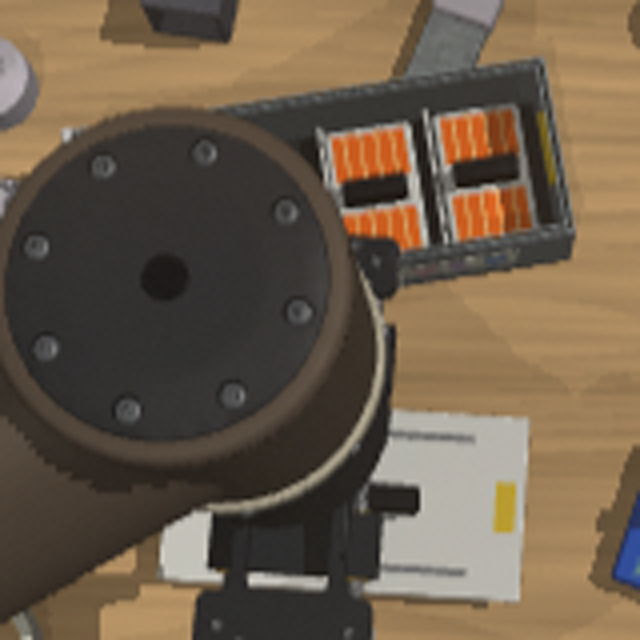

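View pics/e2s.png

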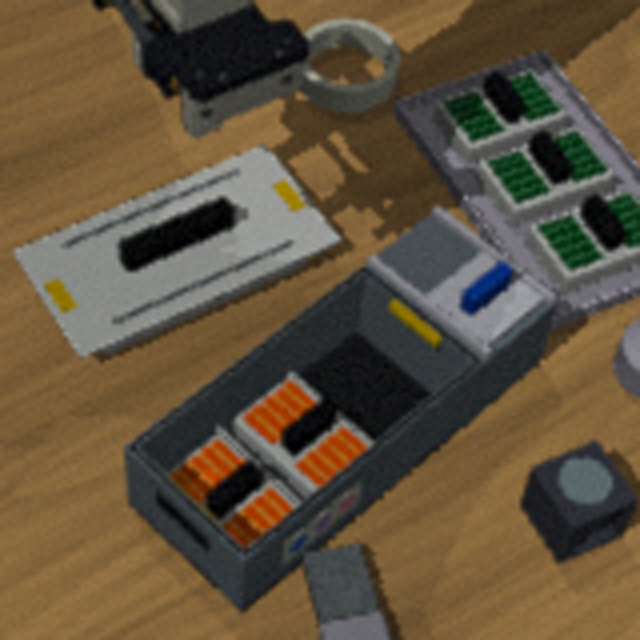

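Run:
```python
from h import *
ims={"scene":cv2.imread("pics/e2scene.png"),"top":cv2.imread("pics/e2top.png")}
c,s=np.cos(.19),np.sin(.19)
for y in (0.003,-.068):
  p=inf(BOX,0,y)
  for z in (.005,.01,.015):
    o=[]
    for cam in ("top","scene"):
        q,f=fit(ims,"cas",(p[0],p[1],.19),z0=z,cams=(cam,),rng=(.008,.03)); d=q[:2]-BOX[:2]; o+=[round(v,4) for v in (c*d[0]+s*d[1],-s*d[0]+c*d[1],q[2],f)]
    print(y,z,o)
```

```text
0.003 0.005 [np.float64(-0.0028), np.float64(0.0033), np.float64(0.2067), np.float64(-1030.815), np.float64(0.0017), np.float64(0.0019), np.float64(0.2099), np.float64(-793.0971)]
0.003 0.01 [np.float64(-0.0043), np.float64(0.0033), np.float64(0.2078), np.float64(-1033.1686), np.float64(0.0044), np.float64(-0.0008), np.float64(0.2024), np.float64(-798.1978)]
0.003 0.015 [np.float64(-0.0058), np.float64(0.0033), np.float64(0.203), np.float64(-1033.9032), np.float64(0.0066), np.float64(-0.0031), np.float64(0.1869), np.float64(-803.8164)]
-0.068 0.005 [np.float64(-0.0018), np.float64(-0.066), np.float64(0.2233), np.float64(-767.2995), np.float64(0.0048), np.float64(-0.0711), np.float64(0.2093), np.float64(-605.9833)]
-0.068 0.01 [np.float64(-0.0033), np.float64(-0.0655), np.float64(0.2205), np.float64(-765.4296), np.float64(0.0069), np.float64(-0.0736), np.float64(0.1942), np.float64(-614.6137)]
-0.068 0.015 [np.float64(-0.0048), np.float64(-0.0652), np.float64(0.2211), np.float64(-764.6731), np.float64(0.0089), np.float64(-0.0758), np.float64(0.1877), np.float64(-616.3826)]
```

```bash
python3 -m handwheel '[[[0.05,0.0014,-0.0005,0.04,0],[0.05,0.0014,-0.0005,0.08,0],[0.05,0.0014,-0.0005,0.12,0],[0.05,0.0014,-0.0005,0.14,0],[0.05,0.0014,-0.0005,0.148,0],[0.05,0.0014,-0.0005,0.148,0],[0.05,0.0014,-0.0005,0.148,0],[0.0,0.0014,-0.0005,0.148,0],[0.0,0.0014,-0.0005,0.148,0],[0.0,0.0014,-0.0005,0.148,0],[0.0,0.0014,-0.0005,0.148,0],[0.0,0.0014,-0.0005,0.148,0],[0.0,0.0014,-0.0005,0.148,0],[0.0,0.0014,-0.0005,0.148,0],[0.0,0.0014,-0.0005,0.148,0],[0.0,0.0014,-0.0005,0.148,0]]]' 50
python3 - <<'E'
from h import *
go(.4396,.0533,.0305,-.0355)
a=grab_frame("scene");cv2.imwrite("pics/e3s.png",cv2.resize(a[90:220,260:400],None,fx=5,fy=5,interpolation=cv2.INTER_CUBIC))
E
```

```text
t: 38.13
eef_pos: [0.4394, 0.0533, 0.0315]
ee_rot: [3.137, 0.006, 3.11]
force: [-2.6, -0.0, 6.5]
width: 0.0152
t 38.13 pos [0.4394 0.0533 0.0315] rpy [3.1372 0.0059 3.1097] w 0.0152 F [-2.6 -0.   6.5] q6 -0.60 tiltaxis [0.006  0.0042]
shift x -0.0002 y 0.0000 z 0.0010 turn 0.2 (alt -179.8)
```

View pics/e3s.png

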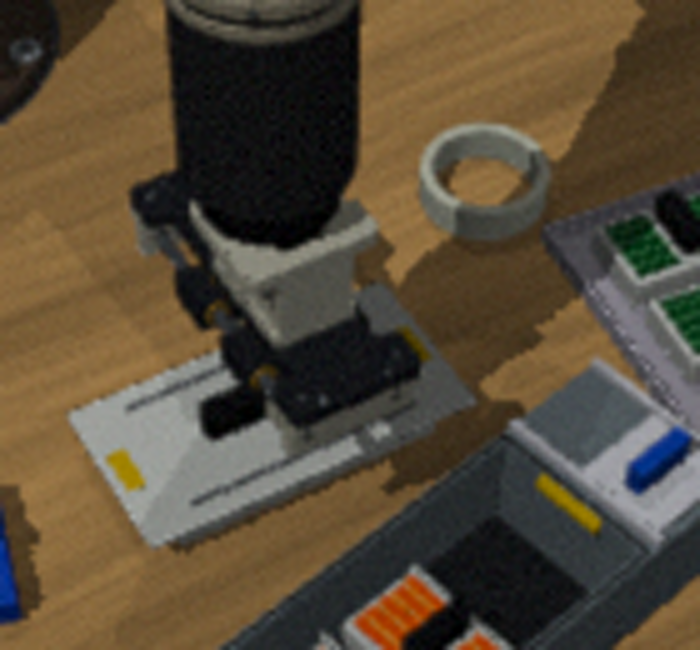

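```bash
python3 -m handwheel '[[[0.0,0,0,-0.005,0],[0.0,0,0,-0.02,0],[0.0,0,0,-0.05,0],[0.0,0,0,-0.08,0],[0.0,0,0,-0.11,0],[0.0,0,0,-0.14,0],[0.0,0,0,-0.15,0],[0,0,0,-0.15,0],[0,0,0,-0.15,0],[0,0,0,-0.15,0]]]' 60
python3 - <<'E'
from h import *
go(BOX[0],BOX[1],.18,.19)
a=grab_frame("scene");cv2.imwrite("pics/e4s.png",cv2.resize(a[60:220,230:400],None,fx=4,fy=4,interpolation=cv2.INTER_CUBIC))
E
```

```text
t: 39.02
eef_pos: [0.4375, 0.0522, 0.1802]
ee_rot: [3.138, 0.004, 3.109]
force: [-0.5, -0.8, -3.0]
width: 0.0155
t 39.02 pos [0.4375 0.0522 0.1802] rpy [3.1379 0.0037 3.1094] w 0.0155 F [-0.5 -0.8 -3. ] q6 -0.60 tiltaxis [0.0039 0.0036]
shift x -0.1928 y -0.0058 z 0.0009 turn -12.7 (alt 167.3)
```

View pics/e4s.png

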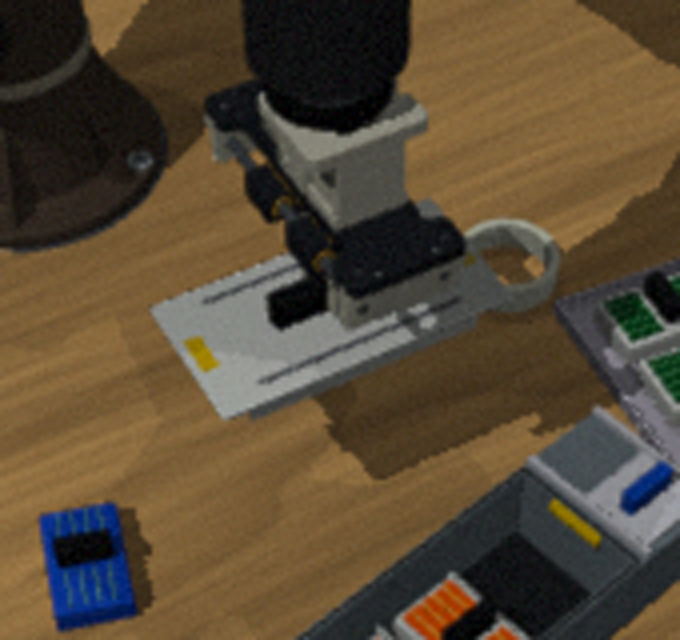

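```bash
python3 -m handwheel '[[[0.0,-0.02,-0.001,0.001,-2],[0.0,-0.05,-0.002,0.001,-4],[0.0,-0.08,-0.003,0.001,-6],[0.0,-0.11,-0.004,0.001,-8],[0.0,-0.14,-0.005,0.001,-10],[0.0,-0.17,-0.0055,0.001,-12],[0.0,-0.187,-0.006,0.001,-12.7],[0.0,-0.1928,-0.006,0.001,-12.7],[0.0,-0.1928,-0.006,0.001,-12.7],[0.0,-0.1928,-0.006,0.001,-12.7],[0.0,-0.1928,-0.006,0.001,-12.7],[0.0,-0.1928,-0.006,0.001,-12.7]]]'
python3 - <<'E'
from h import *
go(BOX[0],BOX[1],.12,.19)
for n in("top","scene"): cv2.imwrite(f"pics/f1{n}.png",grab_frame(n))
ims={n:cv2.imread(f"pics/f1{n}.png") for n in("top","scene")}
z=arm.get_state()["eef_pos"][2]-.0315
for c in (("top",),("scene",),("top","scene")):
    q,f=fit(ims,"lid",(BOX[0],BOX[1],.19),z0=z,cams=c,rng=(.012,.05)); print(c,q.round(4),f)
b=overlay(ims["scene"],"scene","lid",q,s=4,z0=z);cv2.imwrite("pics/f1o.png",b[120*4:270*4,280*4:450*4])
b=overlay(ims["top"],"top","lid",q,s=4,z0=z);cv2.imwrite("pics/f1ot.png",b[120*4:230*4,200*4:380*4])
E
```

```text
t: 40.07
eef_pos: [0.6289, 0.0401, 0.1797]
ee_rot: [3.139, 0.004, -2.952]
force: [-0.1, -0.5, -2.4]
width: 0.0155
t 40.07 pos [0.6289 0.0401 0.1797] rpy [ 3.1391  0.0036 -2.9519] w 0.0155 F [-0.1 -0.5 -2.4] q6 -0.18 tiltaxis [0.003  0.0032]
shift x -0.0008 y -0.0002 z 0.0597 turn -0.0 (alt 180.0)
('top',) [0.6298 0.0405 0.1881] -481.16808000778065
('scene',) [0.6299 0.039  0.2045] -630.8874462264367
('top', 'scene') [0.6309 0.04   0.1888] -1083.9212416218004
```

View pics/f1o.png

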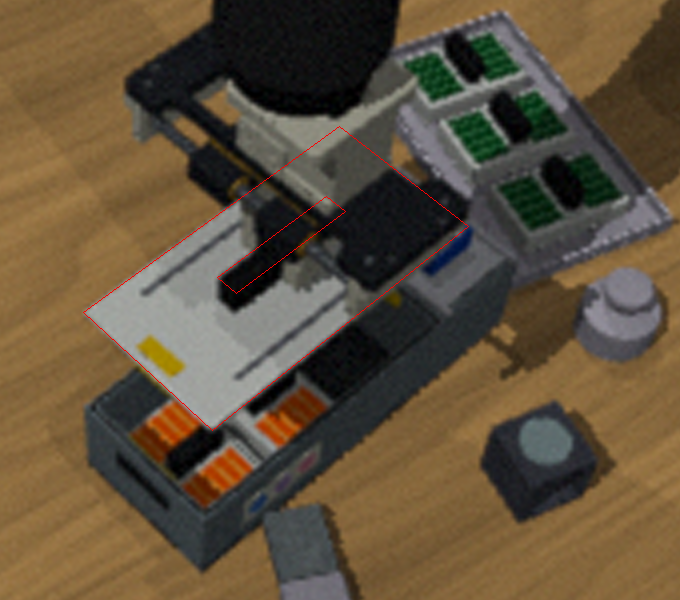

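View pics/f1ot.png

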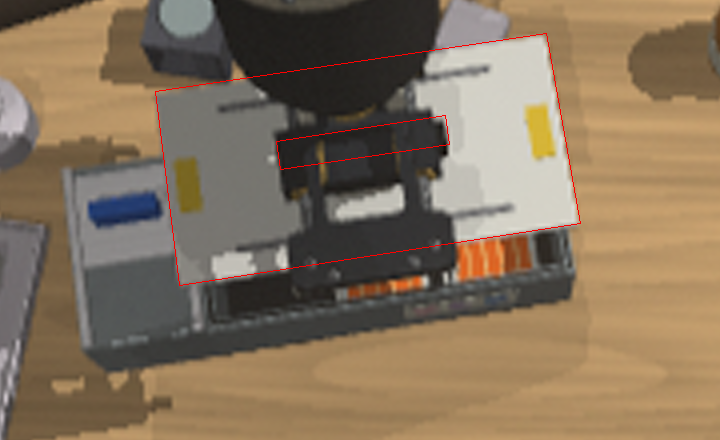

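```bash
python3 -m handwheel '[[[0,-0.0008,0,0.03,0],[0,-0.0008,0,0.05,0],[0,-0.0008,0,0.065,0],[0,-0.0008,0,0.075,0],[0,-0.0008,0,0.08,0],[0,-0.0008,0,0.083,0],[0,-0.0008,0,0.083,0],[0,-0.0008,0,0.083,0]]]' 60
python3 - <<'E'
from h import *
go(BOX[0],BOX[1],.0815,.19)
a=grab_frame("scene");cv2.imwrite("pics/f2s.png",cv2.resize(a[120:270,280:450],None,fx=4,fy=4,interpolation=cv2.INTER_CUBIC))
a=grab_frame("top");cv2.imwrite("pics/f2t.png",cv2.resize(a[130:230,200:360],None,fx=5,fy=5,interpolation=cv2.INTER_CUBIC))
E
```

```text
t: 40.83
eef_pos: [0.631, 0.0408, 0.0981]
ee_rot: [3.139, 0.006, -2.952]
force: [0.8, 0.4, -2.2]
width: 0.0154
t 40.83 pos [0.631  0.0408 0.0981] rpy [ 3.1389  0.0059 -2.9515] w 0.0154 F [ 0.8  0.4 -2.2] q6 -0.18 tiltaxis [0.0053 0.0037]
shift x 0.0012 y -0.0004 z 0.0166 turn 0.0 (alt -180.0)
```

View pics/f2s.png

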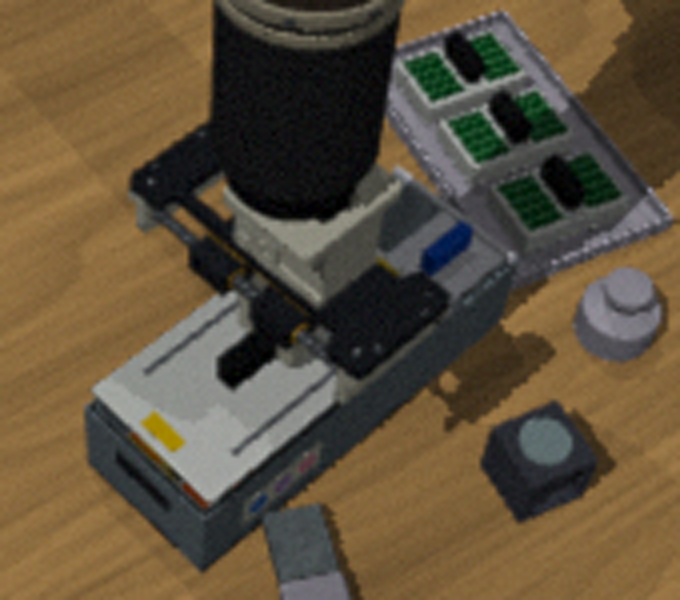

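View pics/f2t.png

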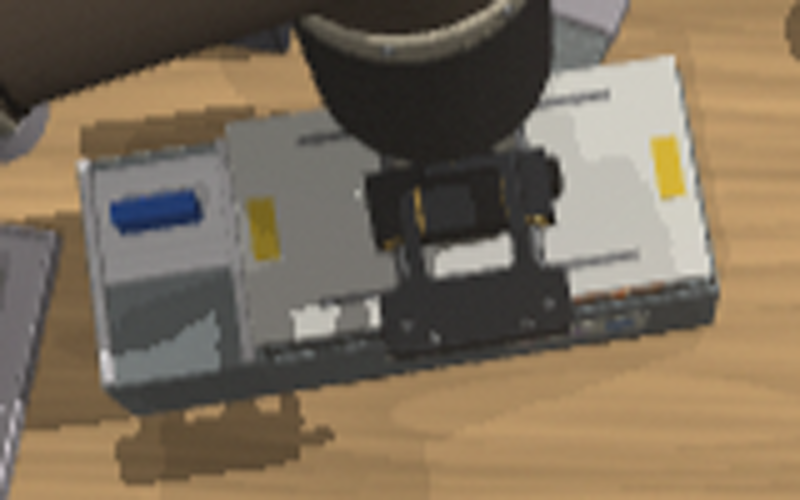

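```bash
python3 -m handwheel '[[[0,0.001,-0.0005,0.003,0],[0,0.001,-0.0005,0.006,0],[0,0.001,-0.0005,0.008,0],[0,0.001,-0.0005,0.01,0],[0,0.001,-0.0005,0.012,0],[0,0.001,-0.0005,0.012,0]]]' 60
python3 - <<'E'
from h import *
go(BOX[0],BOX[1],.0815,.19)
E
```

```text
t: 41.43
eef_pos: [0.632, 0.0402, 0.0885]
ee_rot: [3.139, 0.011, -2.951]
force: [-1.0, -3.0, 10.6]
width: 0.0156
t 41.43 pos [0.632  0.0402 0.0885] rpy [ 3.1392  0.0106 -2.9509] w 0.0156 F [-1.  -3.  10.6] q6 -0.18 tiltaxis [0.01   0.0043]
shift x 0.0021 y 0.0004 z 0.0070 turn 0.0 (alt -180.0)
```

```bash
python3 -m handwheel '[[[0,0.001,0,0.003,0],[0,0.001,0,0.005,0],[0,0.001,0,0.007,0],[0,0.001,0,0.008,0],[0,0.001,0,0.009,0],[0,0.001,0,0.009,0]]]' 60
python3 - <<'E'
from h import *
go(BOX[0],BOX[1],.0815,.19)
E
```

```text
t: 41.93
eef_pos: [0.6319, 0.0394, 0.0815]
ee_rot: [3.141, 0.012, -2.95]
force: [-1.8, -1.3, 9.9]
width: 0.0152
t 41.93 pos [0.6319 0.0394 0.0815] rpy [ 3.1406  0.0124 -2.95  ] w 0.0152 F [-1.8 -1.3  9.9] q6 -0.18 tiltaxis [0.012  0.0033]
shift x 0.0017 y 0.0012 z -0.0000 turn 0.1 (alt -179.9)
```

```bash
python3 -m handwheel '[[[0,0.001,0,0.002,0],[0,0.001,0,0.003,0],[0,0.001,0,0.004,0],[0,0.001,0,0.004,0],[0,0.001,0,0.005,0],[0,0.001,0,0.005,0]]]' 60
python3 - <<'E'
from h import *
go(BOX[0],BOX[1],.0815,.19)
a=grab_frame("scene");cv2.imwrite("pics/f3s.png",cv2.resize(a[120:270,280:450],None,fx=4,fy=4,interpolation=cv2.INTER_CUBIC))
E
```

```text
t: 42.43
eef_pos: [0.632, 0.0394, 0.0814]
ee_rot: [-3.141, 0.016, -2.948]
force: [-12.5, 2.4, 31.7]
width: 0.0156
t 42.43 pos [0.632  0.0394 0.0814] rpy [-3.1415  0.0158 -2.9479] w 0.0156 F [-12.5   2.4  31.7] q6 -0.18 tiltaxis [0.0155 0.0029]
shift x 0.0018 y 0.0012 z -0.0001 turn 0.2 (alt -179.8)
```

View pics/f3s.png

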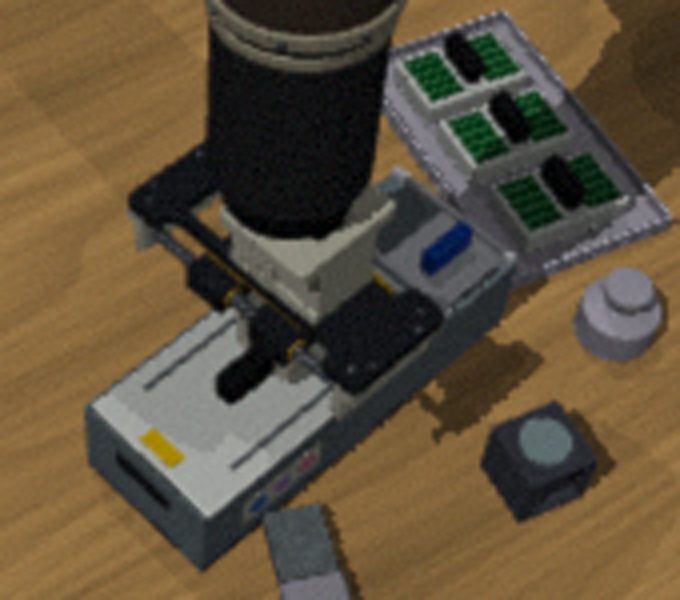

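```bash
python3 -m handwheel '[[[0,0,0,-0.002,0],[0,0,0,-0.004,0],[0,0,0,-0.004,0],[0,0,0,-0.004,0],[0,0,0,-0.004,0]]]' 60
python3 - <<'E'
from h import *
go(BOX[0],BOX[1],.0815,.19)
E
```

```text
t: 42.9
eef_pos: [0.6315, 0.0394, 0.0832]
ee_rot: [3.141, 0.014, -2.949]
force: [6.7, 0.1, -15.2]
width: 0.0153
t 42.90 pos [0.6315 0.0394 0.0832] rpy [ 3.1412  0.0144 -2.9486] w 0.0153 F [  6.7   0.1 -15.2] q6 -0.18 tiltaxis [0.014  0.0031]
shift x 0.0013 y 0.0010 z 0.0017 turn 0.2 (alt -179.8)
```

```bash
python3 -m handwheel '[[[0,0,0,0.002,0],[0,0,0,0.003,0],[0,0,0,0.003,0],[0.05,0,0,0.003,0],[0.05,0,0,0.002,0],[0.05,0,0,0.002,0],[0.05,0,0,0.002,0],[0.05,0,0,-0.03,0],[0.05,0,0,-0.07,0],[0.05,0,0,-0.1,0],[0.05,0,0,-0.1,0],[0.05,0,0,-0.1,0],[0.05,0,0,-0.1,0]]]' 30
python3 - <<'E'
from h import *
for n in("top","scene"): cv2.imwrite(f"pics/g1{n}.png",grab_frame(n))
ims={n:cv2.imread(f"pics/g1{n}.png") for n in("top","scene")}
q,f=fit(ims,"lid",(BOX[0],BOX[1],.19),z0=.05,cams=("scene",),rng=(.012,.05)); print(q.round(4),f)
b=overlay(ims["scene"],"scene","lid",q,s=4,z0=.05);cv2.imwrite("pics/g1o.png",b[120*4:270*4,280*4:450*4])
M["grip"]=rect(-.006,.006,-.02,.02,.0955)
p=inf(BOX,.02,.1475)
q,f=fit(ims,"grip",(p[0],p[1],.19),rng=(.02,.03),cams=("scene",)); print(q,f); d=q[:2]-BOX[:2];c,s=np.cos(.19),np.sin(.19); print("grip box",c*d[0]+s*d[1],-s*d[0]+c*d[1])
b=overlay(ims["scene"],"scene","grip",q,s=6);cv2.imwrite("pics/g1g.png",b[150*6:220*6,360*6:430*6])
go(q[0],q[1],.20,.19)
E
```

```text
t: 43.98
eef_pos: [0.6298, 0.0391, 0.183]
ee_rot: [3.141, 0.014, -2.949]
force: [0.2, -0.2, -0.5]
width: 0.05
[0.6338 0.0382 0.1901] -824.4224143727766
[0.63205527 0.17944901 0.24126886] -861.0325454319673
grip box 0.028316693606854914 0.13635496345612771
t 44.08 pos [0.6294 0.039  0.1819] rpy [ 3.1413  0.0124 -2.9487] w 0.0501 F [-0.7  0.4  0.7] q6 -0.18 tiltaxis [0.0121 0.0026]
shift x -0.0298 y 0.1374 z -0.0177 turn 0.2 (alt -179.8)
```

View pics/g1o.png

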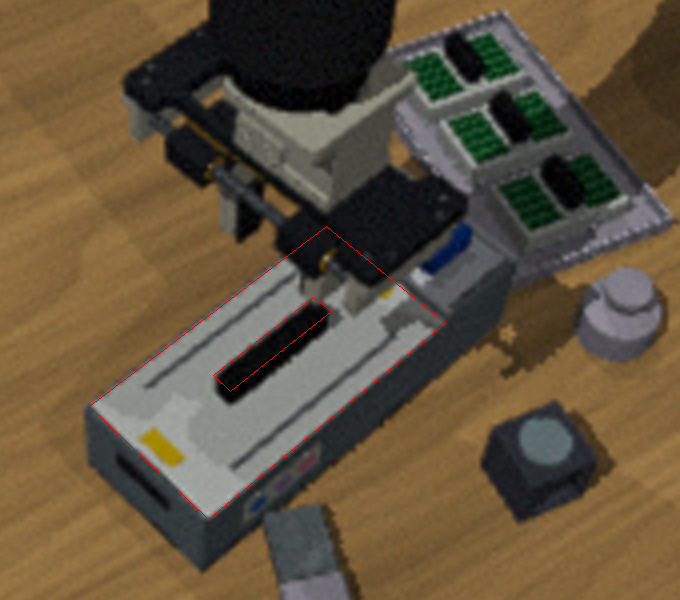

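View pics/g1g.png

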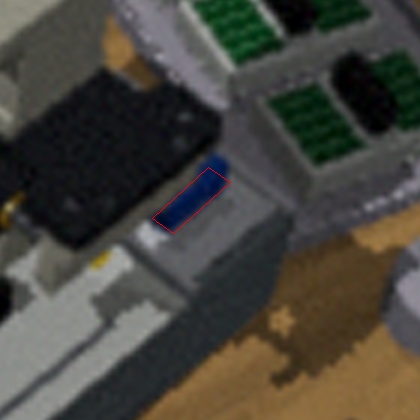

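Run:
```python
from h import *
ims={"top":cv2.imread("pics/top0.png"),"scene":cv2.imread("pics/scene0.png")}
M["grip"]=rect(-.006,.006,-.02,.02,.0955)
c,s=np.cos(.19),np.sin(.19)
p=inf(BOX,.02,.1475)
for cam in (("top",),("scene",),("top","scene")):
    q,f=fit(ims,"grip",(p[0],p[1],.19),rng=(.02,.03),cams=cam);d=q[:2]-BOX[:2]; print(cam,q.round(4),"box",(c*d[0]+s*d[1]).round(4),(-s*d[0]+c*d[1]).round(4))
g=inf(BOX,.022,.1475); print(g)
b=overlay(ims["top"],"top","grip",q,s=6);cv2.imwrite("pics/g2t.png",b[150*6:220*6,200*6:270*6])
```

```text
('top',) [0.6197 0.186  0.2054] box 0.0174 0.1451
('scene',) [0.6303 0.1782 0.234 ] box 0.0263 0.1355
('top', 'scene') [0.6237 0.1867 0.1741] box 0.0214 0.1451
[0.62374741 0.18920052 0.        ]
```

View pics/g2t.png

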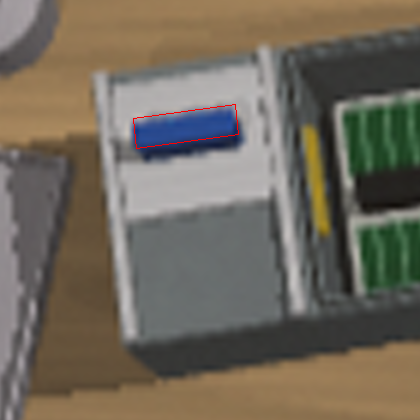

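```bash
python3 -c "
from h import *
go(.6235,.187,.18,.19)"
python3 -m handwheel '[[[0.05,-0.022,0.146,0.002,0.2],[0.05,-0.022,0.146,0.002,0.2],[0.05,-0.022,0.146,0.002,0.2],[0.05,-0.022,0.146,0.002,0.2],[0.05,-0.022,0.146,0.002,0.2],[0.05,-0.022,0.146,0.002,0.2],[0.05,-0.022,0.146,0.002,0.2],[0.05,-0.022,0.146,0.002,0.2]]]'
python3 -c "
from h import *
go(.6235,.187,.081,.19)
t=grab_frame('top');cv2.imwrite('pics/g3t.png',cv2.resize(t[100:250,140:340],None,fx=4,fy=4)); t=grab_frame('scene');cv2.imwrite('pics/g3s.png',cv2.resize(t[110:260,280:450],None,fx=4,fy=4))"
```

```text
t 44.08 pos [0.6294 0.039  0.1819] rpy [ 3.1413  0.0124 -2.9487] w 0.0501 F [-0.7  0.4  0.7] q6 -0.18 tiltaxis [0.0121 0.0026]
shift x -0.0226 y 0.1464 z 0.0022 turn 0.2 (alt -179.8)
t: 44.75
eef_pos: [0.6228, 0.1854, 0.1796]
ee_rot: [-3.141, 0.011, -2.953]
force: [0.1, -0.6, 0.8]
width: 0.0498
t 44.75 pos [0.6228 0.1854 0.1796] rpy [-3.1414  0.0111 -2.9531] w 0.0498 F [ 0.1 -0.6  0.8] q6 -0.41 tiltaxis [0.011  0.0018]
shift x 0.0001 y 0.0015 z 0.0986 turn -0.1 (alt 179.9)
```

View pics/g3s.png

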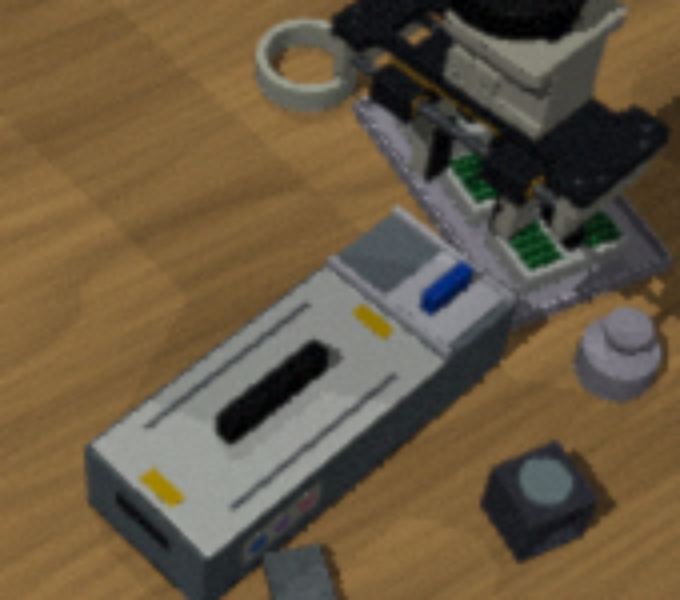

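```bash
python3 -m handwheel '[[[0.05,0,0.0015,0.03,0],[0.05,0,0.0015,0.06,0],[0.05,0,0.0015,0.085,0],[0.05,0,0.0015,0.096,0],[0.05,0,0.0015,0.098,0],[0.05,0,0.0015,0.098,0],[0.0,0,0.0015,0.098,0],[0.0,0,0.0015,0.098,0],[0.0,0,0.0015,0.098,0],[0.0,0,0.0015,0.098,0],[0.0,0,0.0015,0.098,0],[0.0,0,0.0015,0.098,0],[0.0,0,0.0015,0.098,0],[0.0,0,0.0015,0.098,0]]]' 15
python3 -c "
from h import *
s=arm.get_state()['eef_pos']
p=s-np.array([np.cos(.19),np.sin(.19),0])*.048
go(p[0],p[1],s[2],.19)"
```

```text
t: 46.02
eef_pos: [0.6237, 0.187, 0.0823]
ee_rot: [3.142, 0.012, -2.953]
force: [-2.1, -0.2, 3.7]
width: 0.0119
t 46.02 pos [0.6237 0.187  0.0823] rpy [ 3.1415  0.0117 -2.9535] w 0.0119 F [-2.1 -0.2  3.7] q6 -0.41 tiltaxis [0.0115 0.0022]
shift x 0.0480 y -0.0001 z -0.0006 turn -0.1 (alt 179.9)
```

Gripped at 11.9 mm. Now I drag it toward box -x, which is tool +x.

```bash
python3 -m handwheel '[[[0.0,0.005,0,-0.001,0],[0.0,0.012,0,-0.001,0],[0.0,0.02,0,-0.001,0],[0.0,0.028,0,-0.001,0],[0.0,0.035,0,-0.001,0],[0.0,0.041,0,-0.001,0],[0.0,0.045,0,-0.001,0],[0.0,0.047,0,-0.001,0],[0.0,0.048,0,-0.001,0],[0.0,0.048,0,-0.001,0]]]' 20
python3 -c "
from h import *
go(.6237,.187,.0823,.19)"
```

```text
t: 46.85
eef_pos: [0.5812, 0.179, 0.0828]
ee_rot: [3.141, 0.02, -2.953]
force: [25.5, -3.0, -25.8]
width: 0.0118
t 46.85 pos [0.5812 0.179  0.0828] rpy [ 3.1407  0.0203 -2.9526] w 0.0118 F [ 25.5  -3.  -25.8] q6 -0.44 tiltaxis [0.0198 0.0047]
shift x -0.0433 y -0.0001 z 0.0014 turn -0.1 (alt 179.9)
```

```bash
python3 -m handwheel '[[[0.0,0.001,0,0.001,0],[0.0,0.001,0,0.001,0],[0.03,0.0005,0,0.0,0],[0.04,0,0,0,0],[0.04,0,0,0,0],[0.04,0,0,0,0],[0.04,0,0,0,0],[0.04,0,0,-0.03,0],[0.04,0,0,-0.07,0],[0.04,0,0,-0.11,0],[0.04,0,0,-0.14,0],[0.04,0,0,-0.14,0],[0.04,0,0,-0.14,0]]]'
python3 -c "
from h import *
go(.45,.25,.3,.19)
t=grab_frame('top');cv2.imwrite('pics/h1t.png',t); t=grab_frame('scene');cv2.imwrite('pics/h1scene.png',t);cv2.imwrite('pics/h1s.png',cv2.resize(t[110:260,280:450],None,fx=4,fy=4))"
```

```text
t: 47.93
eef_pos: [0.5791, 0.179, 0.2254]
ee_rot: [3.139, 0.025, -2.952]
force: [-0.8, -0.8, -1.8]
width: 0.0399
t 47.93 pos [0.5791 0.179  0.2254] rpy [ 3.1388  0.0246 -2.9524] w 0.0399 F [-0.8 -0.8 -1.8] q6 -0.44 tiltaxis [0.0236 0.0073]
shift x 0.1116 y 0.0942 z -0.0772 turn -0.0 (alt 180.0)
```

View pics/h1s.png

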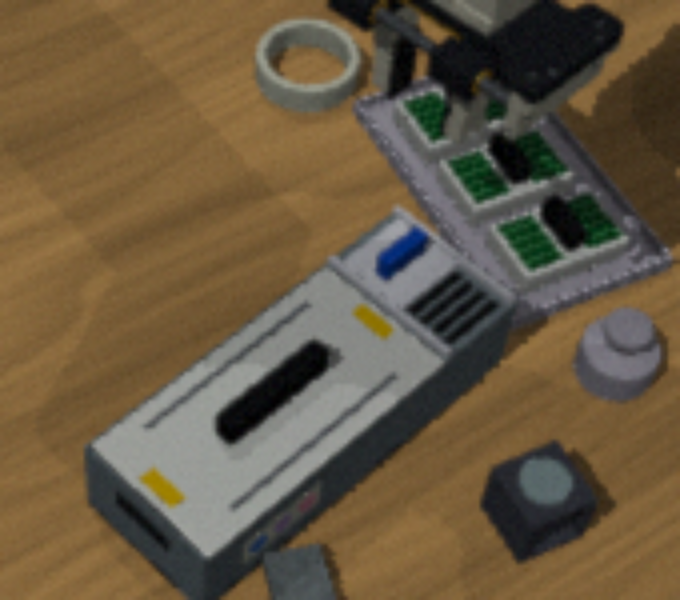

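View pics/h1t.png

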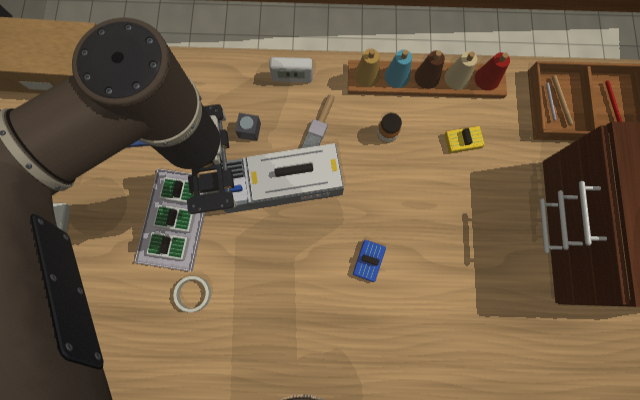

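```bash
python3 -c "
from station import arm
print(arm.job_done())"
```

```text
the job is handed in; nothing more can be done
None
```

The box is recharged, lidded and vented, and I handed the job in at about 48 s of the 210 s allowed. No verdict is reported, so these are my own checks.

- **Cassettes:** All three spent cassettes lie flat side by side in the tray. I saw only two fresh cassettes on the bench. One is in the middle pocket and the other in the end pocket at y = -68; both camera fits matched them lying on the floor.
- **Lid:** The last pictures show it flush on the rim. It would not go lower under about 32 N, and it held against a 15 N upward pull. I could not read the tab joints, so both tabs being caught is inferred from that.
- **Vent:** I dragged the grip 43.3 mm until it met about 25 N of resistance, and all four slots are bare. The full travel is 45 mm; I put the missing 1.7 mm down to the shutter starting slightly open, but could not confirm it. If it started fully shut, 43.3 mm still clears the 42 mm required.
- **Bystanders and look-alikes:** All those visible in the last pictures look where they started, and I touched none of them. The arm ended clear of everything.

**What went wrong on the way:** My first grasp of one fresh cassette missed because I lifted before the fingers had closed. That same cassette caught a divider twice on the way into the middle pocket, with up to 25 N of upward force, before it dropped in.

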